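Clear the clay offcuts from under the drying shelf into the scrap bin

TASK

Slide the plywood scrap bin along the table and press it gently home, square and flush against the side of the plaster slab, until you feel it bear on the slab. Then reach under the low slatted shelf and clear the three dry clay offcuts off the slab into the bin. Leave the finished pieces (the little vase, the flat leaf dish and the bowl on the shelf) where they stand, and leave the bin upright and against the slab.

Things in the scene. Friction and masses are not known exactly. Their poses are not given: they have to be found in the camera images.
- station: Fixed white plaster slab, 260 mm deep (x), 420 mm wide (y), top 80 mm above the table, with a slatted shelf over its back part. Origin: on the table at the foot of the slab's +y side face, middle of its depth; x points away from the robot. The slab spans x -130..130, y -420..0 mm; its +y face is the plane y = 0. Two 25 mm posts behind it at x 160, y -45 and -425 mm hold the shelf.
- shelf_edge (a point): Middle of the shelf's front lower edge, 280 mm above the table (200 mm above the slab), axes as the station's. Four wooden slats run 220 mm to either side (y) and the shelf reaches 230 mm back (+x); its highest rails are 30 mm above this point. Front and sides are open. A tool pointing straight down cannot get under it: tilt it about 45 degrees.
- bin: Loose open plywood bin on the table beyond the slab's +y side, 230 mm (x) by 170 mm (y) by 70 mm high outside, walls 8 mm, floor 8 mm, about 0.55 kg. Origin at the centre of its underside, z up, y pointing away from the slab. Flush against the slab its origin is 85 mm from the slab's +y face.
- offcut1: Dry clay offcut, a rough block on the slab under the shelf, long side roughly front to back. Main block 78 x 44 x 36 mm (x long, y across, z high), with a lump on top of its rear (+x) half that reaches 32 mm above the origin. About 0.2 kg. Origin at the main block's centre, 18 mm above its underside, z up. Grip across y.
- offcut2: Dry clay offcut, a rough block on the slab under the shelf, long side roughly front to back. Main block 70 x 50 x 36 mm (x long, y across, z high), with a lump on top of its rear (+x) half that reaches 30 mm above the origin and a small knob that sticks out of the rear end to x = 52. About 0.2 kg. Origin at the main block's centre, 18 mm above its underside, z up. Grip across y.
- offcut3: Dry clay offcut, a rough block on the slab under the shelf, long side roughly front to back. Main block 74 x 40 x 36 mm (x long, y across, z high), with a lump on top of its rear (+x) half that reaches 35 mm above the origin. About 0.2 kg. Origin at the main block's centre, 18 mm above its underside, z up. Grip across y.
- vase: Finished little clay vase, 62 mm across, 85 mm high, standing on the slab under the shelf at the end away from the bin. Origin at the centre of its foot. Leave alone.
- leaf: Finished flat leaf-shaped clay dish, 110 x 50 mm, 14 mm high, lying on the front of the slab. Origin at the centre of its underside, long side along its x. Leave alone.
- bowl: Terracotta bowl, 96 mm across, 50 mm high, standing on a thin board on top of the shelf, 20 mm above the shelf's underside. Origin at the centre of its foot. Leave alone.

How it is judged:
On the way, in this order (a step that is already met when the one before it is completed fails the run):
1. the bin is pressed home: it bears on the slab with more than 1 N, gap at its middle under 4 mm, square within 0.04 rad (y of bin in the frame of station between 0.08 and 0.089 m and angle between the x axis of bin and the x axis of station, either way round below 0.04 rad and contact force between bin and station above 1 N), for 0.1 s.
2. all three offcuts are in the bin (x of offcut1 in the frame of bin between -0.107 and 0.107 m and y of offcut1 in the frame of bin between -0.077 and 0.077 m and z of offcut1 in the frame of bin between 0 and 0.085 m and x of offcut2 in the frame of bin between -0.107 and 0.107 m and y of offcut2 in the frame of bin between -0.077 and 0.077 m and z of offcut2 in the frame of bin between 0 and 0.085 m and x of offcut3 in the frame of bin between -0.107 and 0.107 m and y of offcut3 in the frame of bin between -0.077 and 0.077 m and z of offcut3 in the frame of bin between 0 and 0.085 m), for 0.2 s.
At the end, for the whole second after the job is handed in: All three offcuts lie at rest in the bin, their centres between its walls and no more than 15 mm above its rim (not lying across the rim); the bin stands upright (within 0.05 rad) against the slab, gap at its middle under 8 mm and square within 0.08 rad (all of step 2 and y of bin in the frame of station between 0.08 and 0.093 m and angle between the x axis of bin and the x axis of station, either way round below 0.08 rad and angle between bin's own z axis and vertical below 0.05 rad and linear speed of each of offcut1, offcut2, offcut3, bin below 0.03 m/s); the robot touches nothing.
It fails at once if the bin is rammed against the slab with more than 60 N (contact force between bin and station above 60 N).
It fails at once if the vase, the leaf dish or the bowl is moved by more than 20 mm or the vase or bowl is tipped (distance of any of vase, leaf, bowl from where it was at the start of the episode above 0.02 m or angle between any of vase, bowl's own z axis and vertical above 0.35 rad).
It also fails if it takes over 72 s, if anything falls off the work surface, if the arm or the gripper's body presses on something with over 40 N, if the wrist force passes 120 N, or if a joint passes its speed limit or range.

ROBOT

A 7-joint arm with a two-finger parallel gripper is mounted at the origin on the work surface. World frame = base frame: x ahead of the robot, y to its left, z up, the work surface at z = 0. Lengths are in m, angles in rad, forces in N, time in s.
With the tool pointing down it reaches from about 0.4 to 0.875 m from the base axis. Payload 19.3 kg.
Tool frame: the origin (TCP) lies between the finger pads, 19 mm behind the fingertips; this is the grasp point; z points along the fingers, y is the line along which they close (so a half turn about z gives the same grasp; the last joint's range is limited). The gripper opens to 85 mm and grips with 20 to 120 N. Pads are 22 mm wide; open, the fingers measure 114 mm over their backs; the gripper's body (76 mm by 85 mm) begins 54 mm behind the grasp point. The pads swing forward as they close: fully open they stand 13 mm farther back than shut.
Start: joints at [1.185, 0.521, -0.036, 1.599, 0.021, 1.021, -0.113], TCP at [0.194, -0.594, 0.25] pointing down, gripper open.
Joint ranges: [-2.91, 2.91], [-0.3, 2.13], [-1.5, 1.42], [0.17, 2.43], [-1.26, 4.41], [0.16, 1.93], [-2.52, 2.52]. Speed limits (rad/s): [1.89, 1.89, 2.39, 2.39, 3.01, 3.01, 3.01].

INTERFACE

Orientations are given as [roll, pitch, yaw] about the fixed x, y, z axes, in that order (R = Rz(yaw) Ry(pitch) Rx(roll)).
In Python, from workcell import observe, grab_frame, job_done gives the robot as it stands.
- The arm moves only by the tool move_arm, never from a script. Its argument "plan" is a list that holds one entry, the list of rows, each a list of 7 numbers: the shift along the tool's x, y, z each as a share of 0.02 m, from -1 to 1, then the turn, a rotation vector about the tool's x, y, z each as a share of 6 degrees, from -1 to 1, then the opening, from -1 (shut) to 1 (fully open). A call has exactly 10 rows; each row shifts and turns the commanded pose from where the row before left it, along the tool's axes as they then stand; what a row does not reach is not made up. A row lasts 1/10 s, in which the tool goes at most 50 mm and 8.59 degrees, less where a joint would pass 70% of its speed; a pose out of reach is approached as far as the arm can. A call with a number of a shift or a turn outside -1 to 1 is refused whole. A call with a gripper value outside its range is refused whole. The fingers move at their own pace and stop on an object; "grip_force" is the grip in N (left out, the last holds). Time passes only in rows, so rows that do not move let the fingers close, or fill a call up. It gives the time, the measured TCP pose, the force, the opening and the grip force at its end, in the units of the state.
- observe(): the state, without advancing time (a new reading comes with each control period).
- grab_frame(name): name is "scene" or "side" or "wrist"; returns a dict with "color" (384x512x3 uint8, red, green, blue), "intrinsics" (3x3 intrinsics, pixels), "k1" (the pictures are not rectified: a ray, as slopes to the right and down, at radius r is drawn at 1 + k1 r^2 times it, then the intrinsics apply), "position" and "orientation" of the camera in the world; the wrist camera has in their place "tool_from_camera" (4x4, takes a point from camera to tool coordinates, whose origin is the TCP and whose axes are the flange's). Camera axes: x right, y down, z forward; pixel columns grow to the right and rows downward; lengths in m; the calibration is good to about 2 mm. A picture is of the moment at which its call begins: read the wrist's pose just before it. There is no depth.
- job_done(): hands the job in; it is judged then, once.
The state is a dict: "clock": time; "qpos": joint angles; "qd": joint speeds; "joint_efforts": joint torques, N m; "position": TCP position; "tool_rot": TCP orientation; "force": force on the tool from outside, world axes, zero at the start; "moment": the same for the moment, N m; "grip_width": finger opening in m; "finger_force": force on a finger pad.
Only numpy, scipy, OpenCV 4.12 (cv2) and the standard library are available. Lean on these libraries where they do the work, as an engineer would, in place of code of your own. Each camera call takes 0.05 s, during which the arm holds its last target. There are 200 camera calls.

## Working session

There is one attempt and no reset: what is moved stays moved. The work goes in short steps, Python scripts to look and compute and a tool call to move; the robot and the scene stay as the last step left them, time stands still between calls to the robot, and variables do not carry over. Pictures are saved under pics/ and viewed, at most 10 in all, crops included, and the job is handed in when it is done.

Besides the shell and the picture viewer there is one more tool, called after "Emit:" as name([rows], argument=value, ...), one row to a line, values as JSON. move_arm: Moves the arm, as the interface text tells. Shift numbers are shares of 0.02 m and turn numbers shares of 6 degrees, none past 1 either way. Its arguments: {"type":"object","properties":{"plan":{"type":"array"},"grip_force":{"type":"number"}},"required":["plan"]}

```bash
mkdir -p pics; ls
python3 - <<'E'
from workcell import observe, grab_frame
import cv2,pickle
s=observe(); print({k:s[k] for k in ("clock","position","tool_rot","force","grip_width")})
d={}
for n in("scene","side"):
    f=grab_frame(n); d[n]=f
    cv2.imwrite(f"pics/{n}0.png",cv2.resize(f["color"][:,:,::-1],(800,600),interpolation=cv2.INTER_CUBIC))
    print(n,f["position"],f["orientation"],f["intrinsics"],f["k1"])
pickle.dump(d,open("f0.pkl","wb"))
E
```

```text
pics
{'clock': 0.0, 'position': array([ 0.19395116, -0.59381256,  0.24942162]), 'tool_rot': array([-3.14044131e+00,  6.29944552e-05,  3.15737675e-01]), 'force': array([ 0.63167258, -1.07254378,  0.29018696]), 'grip_width': 0.08499713443093482}
scene [ 0.86147123 -0.16582481  1.13814474] [-2.81923444 -0.0066156   1.34593134] [[477.0020265    0.         248.01015774]
 [  0.         477.0020265  201.36259746]
 [  0.           0.           1.        ]] 0.03885507055486626
side [0.18947011 0.61508732 0.78840785] [-2.22930614  0.02203999 -2.7130303 ] [[429.46520628   0.         252.55397359]
 [  0.         429.46520628 188.05997781]
 [  0.           0.           1.        ]] -0.1624170932715653
```

View pics/scene0.png

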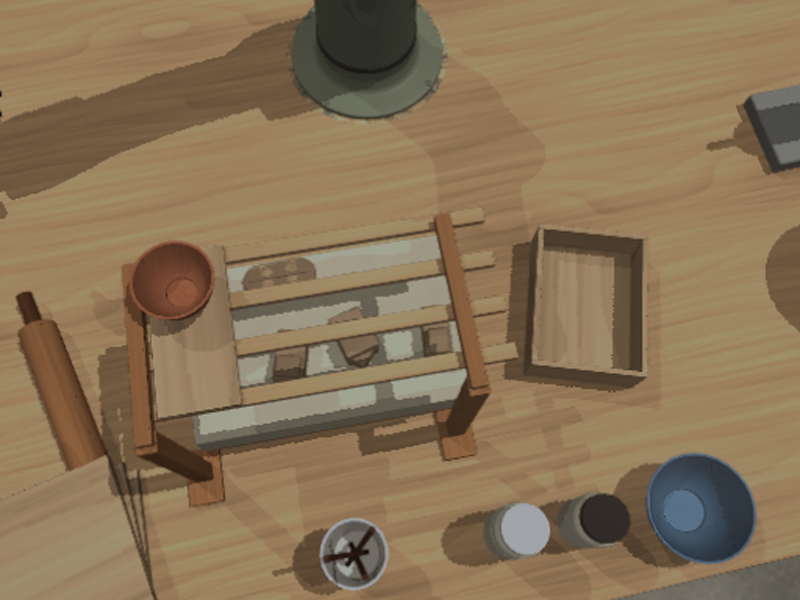

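View pics/side0.png

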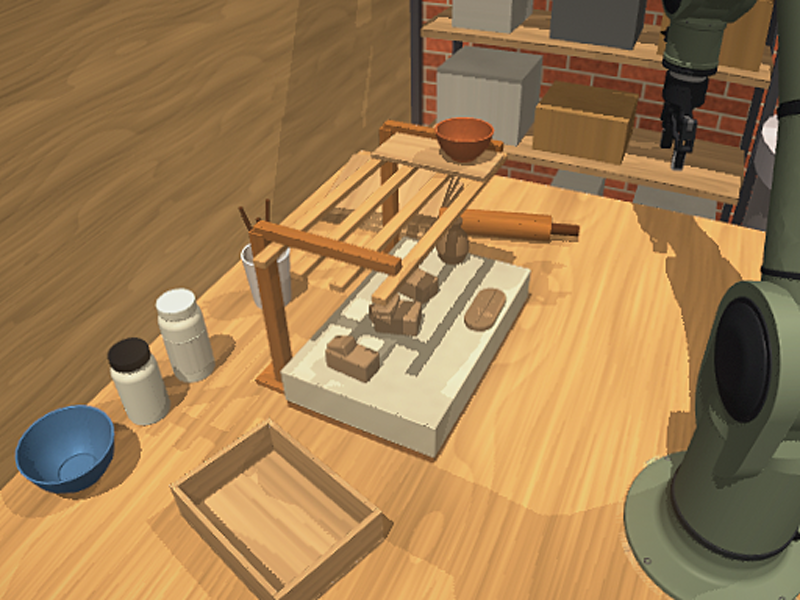

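Scene view: the bin (rim corners ≈ (539,227), (649,239), (646,378), (528,372)) stands to the right of the slab, with the three offcuts at (290,362), (355,335), (437,340). Side view: offcuts at (352,358), (396,315), (420,287), vase at (453,243), leaf at (487,310). I'll zoom in on the side view for accurate points.

Run:
```python
import cv2,pickle
d=pickle.load(open("f0.pkl","rb"))
c=d["side"]["color"][140:300,160:350,::-1]   # u 160..350 v 140..300
cv2.imwrite("pics/sidecrop.png",cv2.resize(c,None,fx=3.75,fy=3.75,interpolation=cv2.INTER_CUBIC))
c=d["scene"]["color"][130:300,115:315,::-1]
cv2.imwrite("pics/scenecrop.png",cv2.resize(c,None,fx=3.5,fy=3.5,interpolation=cv2.INTER_CUBIC))
```

```text
(no output)
```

View pics/sidecrop.png

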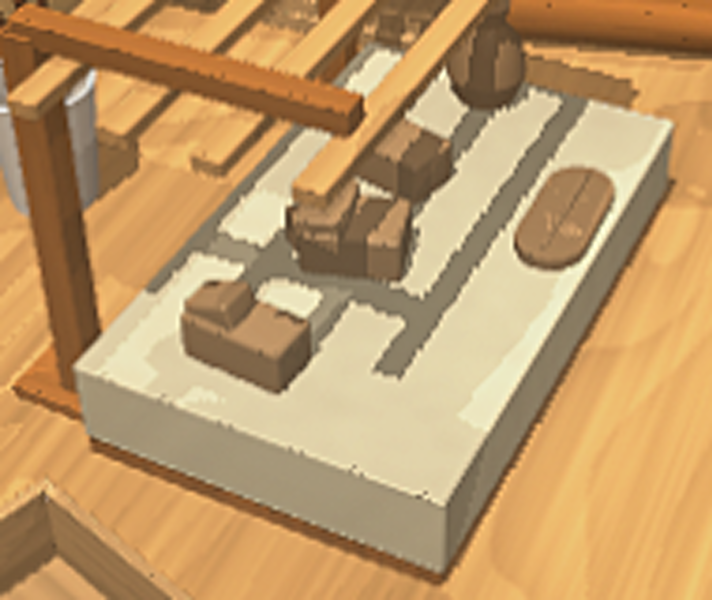

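View pics/scenecrop.png

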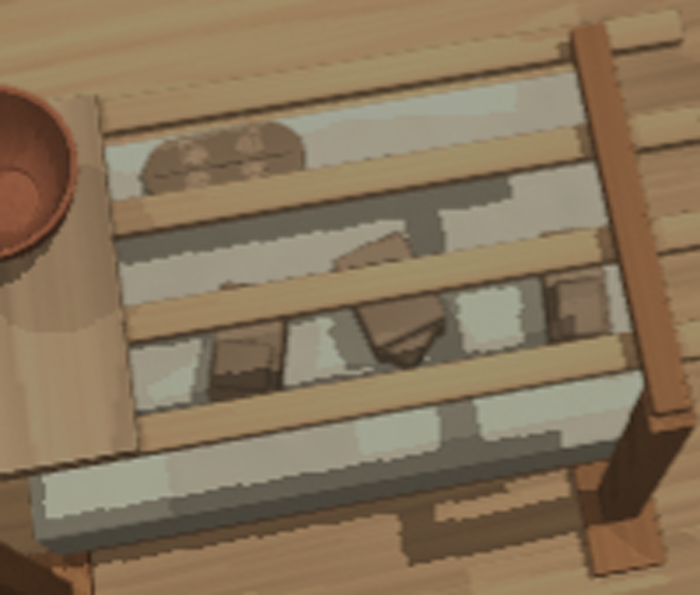

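```bash
cat > h.py <<'E'
import numpy as np,cv2,pickle
from scipy.optimize import least_squares
from scipy.spatial.transform import Rotation as R
def proj(f,P,cam=None):
    P=np.atleast_2d(P)
    Rc,t=(R.from_euler('xyz',f["orientation"]).as_matrix(),np.array(f["position"])) if cam is None else cam
    p=(P-t)@Rc; s=p[:,:2]/p[:,2:]; s=s*(1+f["k1"]*(s**2).sum(1,keepdims=True))
    K=np.array(f["intrinsics"]); return s@K[:2,:2].T+K[:2,2]
def loc(p,P):
    c,s=np.cos(p[2]),np.sin(p[2]); P=np.array(P,float)
    return np.c_[p[0]+c*P[:,0]-s*P[:,1],p[1]+s*P[:,0]+c*P[:,1],P[:,2]]
def fit(obs,x0):
    # obs: list of (frame, local pts, pixels)
    g=lambda p:np.concatenate([(proj(f,loc(p,L))-np.array(px)).ravel() for f,L,px in obs])
    r=least_squares(g,x0,loss='soft_l1'); return r.x,np.round(g(r.x),1)
SC=lambda a:np.array([160,140])+(np.array(a,float)+.5)/3.75-.5
CC=lambda a:np.array([115,130])+(np.array(a,float)+.5)/3.5-.5
V=lambda a:(np.array(a,float)+.5)/1.5625-.5
def box(x0,x1,y0,y1,z0,z1): return [(x,y,z) for x in(x0,x1) for y in(y0,y1) for z in(z0,z1)]
def draw(im,f,pts,col,k,off,cam=None):
    q=(proj(f,pts,cam)-off+.5)*k
    for i in range(8):
        for j in range(i):
            if bin(i^j).count('1')==1: cv2.line(im,tuple(int(v) for v in q[i]),tuple(int(v) for v in q[j]),col,1)
E
python3 - <<'E'
from h import *
d=pickle.load(open("f0.pkl","rb")); S,C=d["side"],d["scene"]
st,r=fit([(S,[(.13,0,.08),(.13,0,0),(-.13,0,.08),(-.13,0,0),(-.13,-.42,.08),(-.13,-.42,0)],SC([(77,375),(90,440),(447,508),(443,575),(674,122),(672,180)]))],[.6,-.1,.1]); print(st,r)
bn,r=fit([(S,[(.115,.085,.07),(.115,-.085,.07),(-.115,-.085,.07)],V([(171,488),(268,423),(392,528)])),
 (C,[(-.115,-.085,.07),(-.115,.085,.07),(.115,.085,.07),(.115,-.085,.07)],V([(539,227),(649,239),(646,376),(528,371)]))],[.6,.15,.1]); print(bn,r)
c,s=np.cos(st[2]),np.sin(st[2]); dd=bn[:2]-st[:2]; print("bin in station",c*dd[0]+s*dd[1],-s*dd[0]+c*dd[1],bn[2]-st[2])
# offcut A: nearest the bin; try each type using bottom corners
zA=.08
for n,(a,b) in {1:(.039,.022),2:(.035,.025),3:(.037,.02)}.items():
    L=[(-a,b,zA),(-a,b,zA+.036),(a,b,zA),(-a,-b,zA+.036),(-a,-b,zA)]
    p,r=fit([(S,L,SC([(278,392),(278,355),(184,352),(312,322),(311,358)]))],[st[0],st[1]-.06,st[2]]); print("A",n,p,r,loc(p,[(0,0,0)]))
    L=[(-a,b,zA),(-a,b,zA+.036),(-a,-b,zA+.036),(-a,-b,zA)]
    p,r=fit([(S,L,SC([(400,200),(400,162),(450,150),(449,182)]))],[st[0],st[1]-.26,st[2]]); print("C",n,p,r)
    L=[(-a,b,zA),(a,b,zA),(-a,-b,zA)]
    p,r=fit([(S,L,SC([(367,278),(300,266),(409,277)]))],[st[0],st[1]-.16,st[2]]); print("B",n,p,r)
pickle.dump((st,bn),open("fit.pkl","wb"))
E
```

```text
[ 0.53833383  0.03049053 -0.04998879] [-0.5 -4.4  0.2  1.3 -0.1 -2.8  0.4  2.5  1.1 -1.5 -1.2  5.1]
[ 0.55492574  0.22893502 -0.34427669] [-0.8 -1.2  1.3 -3.4 -5.5 -9.9  0.2 -3.  -0.4 -3.1  0.6  0.2  1.7 -5.3]
bin in station 0.006655308827709599 0.1990256637592812 -0.2942878925590561
A 1 [ 0.56896701 -0.02384812 -0.15199286] [-0.1  1.7 -0.9  0.3 -1.7 -0.1  1.  -2.1  1.8 -0.4] [[ 0.56896701 -0.02384812  0.        ]]
C 1 [ 0.56097415 -0.24296631 -0.601872  ] [-0.4  0.8 -0.4  0.1  0.4 -2.1  0.4  0.1]
B 1 [ 0.54577894 -0.12624857 -0.33191658] [ 0.2  8.3 -4.3 -2.4  1.  -0.2]
A 2 [ 0.56718214 -0.02549788 -0.13223878] [-0.9  1.5 -1.7  0.1 -0.1  1.3  1.3 -3.9  2.1 -2.3] [[ 0.56718214 -0.02549788  0.        ]]
C 2 [ 0.559825   -0.23798623 -0.49198105] [-0.7  1.6 -0.7  0.8  0.7 -3.1  0.7 -0.9]
B 2 [ 0.53978563 -0.12623574 -0.36200407] [-0.1  8.9 -1.8 -0.9  2.8 -0.6]
A 3 [ 0.56784766 -0.02309096 -0.14947494] [ 0.   1.2 -0.8 -0.2 -0.2  0.1  0.1 -1.6  0.9  0.1] [[ 0.56784766 -0.02309096  0.        ]]
C 3 [ 0.55716677 -0.24347278 -0.6856917 ] [-0.1  0.4 -0.1 -0.3  0.  -1.4  0.1  0.9]
B 3 [ 0.54408959 -0.13040497 -0.41349689] [ 0.2  6.9 -1.4 -4.1  0.8 -0.2]
```

Run:
```python
from h import *
d=pickle.load(open("f0.pkl","rb")); S,C=d["side"],d["scene"]; st,bn=pickle.load(open("fit.pkl","rb"))
print(proj(S,[(0,0,0),(.194,-.594,.25),(.194,-.594,.231)])*1.5625, proj(C,[(0,0,0)])*1.5625)
out=[]
for f in(S,C):
    im=cv2.resize(f["color"][:,:,::-1],(800,600),interpolation=cv2.INTER_CUBIC)
    draw(im,f,loc(st,box(-.13,.13,-.42,0,0,.08)),(0,0,255),1.5625,0)
    draw(im,f,loc(bn,box(-.115,.115,-.085,.085,0,.07)),(255,0,0),1.5625,0)
    if f is S: out.append(im[150:600,0:620])
    else: out.append(im[180:520,80:700])
a=np.vstack([cv2.resize(out[0],(620,450)),out[1]]) 
cv2.imwrite("pics/ov0.png",cv2.resize(a,None,fx=.759,fy=.759))
```

```text
[[720.03293506 529.03364555]
 [670.63805114 154.72388628]
 [668.62834051 163.91410462]] [[366.56676207  54.67662629]]
```

View pics/ov0.png

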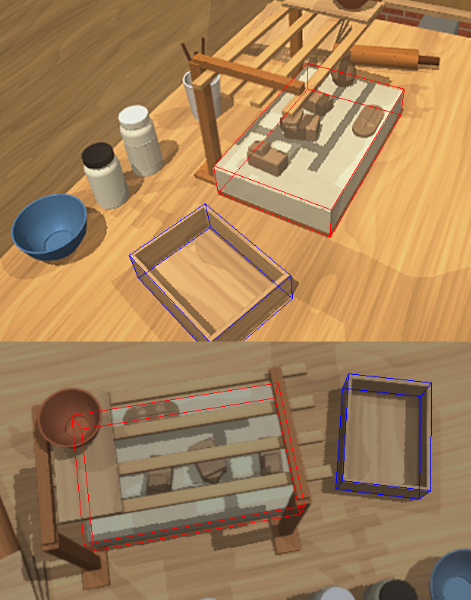

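Run:
```python
from h import *
d=pickle.load(open("f0.pkl","rb")); S,C=d["side"],d["scene"]
obsS=SC([(77,375),(447,508),(674,122)]); Ls=[(.13,0,.08),(-.13,0,.08),(-.13,-.42,.08)]
obsC=CC([(45,519),(200,498),(350,475),(500,450),(590,436)])
def g(p):
    a=(proj(S,loc(p,Ls))-obsS).ravel()
    e=proj(C,loc(p,[(.13,-.42,.08),(.13,0,.08)])); t=(e[1]-e[0])/np.linalg.norm(e[1]-e[0]); n=np.array([-t[1],t[0]])
    return np.r_[a,(obsC-e[0])@n, (proj(C,loc(p,[(.13,-.42,.08)]))-CC((38,517)))[0]]
r=least_squares(g,[.54,.03,-.1],loss='soft_l1'); st=r.x; print(st,np.round(g(st),1))
bn,r=fit([(S,[(.115,.085,.07),(.115,-.085,.07)],V([(171,488),(268,423)])),
 (C,[(-.115,-.085,.07),(-.115,.085,.07),(.115,.085,.07),(.115,-.085,.07)],V([(539,227),(649,239),(646,376),(528,371)]))],[.6,.15,.1]); print(bn,r)
c,s=np.cos(st[2]),np.sin(st[2]); dd=bn[:2]-st[:2]; print("bin in station",c*dd[0]+s*dd[1],-s*dd[0]+c*dd[1],bn[2]-st[2])
pickle.dump((st,bn),open("fit.pkl","wb"))
# front edge of shelf: scene pts vs side
print(proj(C,loc(st,box(-.13,.13,-.42,0,0,.08)))*1.5625)
```

```text
[ 0.53217838  0.04213473 -0.06273243] [-0.5 -0.9  0.3  2.4  3.7  2.  -1.1  0.   0.4  0.1  0.2 -0.4  2.1]
[ 0.55874246  0.22713042 -0.34109572] [-1.8 -2.3  0.1 -4.5 -0.2 -1.4 -0.7 -1.7  0.5  1.9  1.6 -3.5]
bin in station 0.01491420561115309 0.18629712843846552 -0.27836328555091017
[[194.27488812 286.34749106]
 [181.63818266 267.78617845]
 [448.2636126  248.71882485]
 [452.58924404 228.116003  ]
 [208.01067557 445.13080144]
 [195.45691879 436.58204052]
 [479.64179076 401.17986774]
 [486.47428282 389.75161307]]
```

Emit:
move_arm([
  [[0,0,-1,0,0,0.627,1],[0,0,-1,0,0,0.627,1],[0,0,-1,0,0,0.627,1],[0,0,-1,0,0,0.627,1],[0,0,-1,0,0,0.627,1],[0,0,-1,0,0,0.627,1],[0,0,-1,0,0,0.627,1],[0,0,-1,0,0,0.627,1],[0,0,-1,0,0,0.627,1],[0,0,-1,0,0,0.627,1]],
])

```text
clock: 1.1
position: [0.1941, -0.5939, 0.4505]
tool_rot: [-3.141, 0.0, -0.343]
force: [0.2, 0.1, 1.0]
grip_width: 0.0856
finger_force: 0.0
```

Emit:
move_arm([
  [[0.07,-1,0,0,0,0,1],[0.07,-1,0,0,0,0,1],[0.07,-1,0,0,0,0,1],[0.07,-1,0,0,0,0,1],[0.07,-1,0,0,0,0,1],[0.07,-1,0,0,0,0,1],[0.07,-1,0,0,0,0,1],[0.07,-1,0,0,0,0,1],[0.07,-1,0,0,0,0,1],[0.07,-1,0,0,0,0,1]],
])

```text
clock: 2.1
position: [0.2743, -0.4094, 0.4498]
tool_rot: [-3.141, 0.0, -0.341]
force: [0.9, -0.1, 0.1]
grip_width: 0.0856
finger_force: 0.0
```

Emit:
move_arm([
  [[0.07,-1,0,0,0,0,1],[0.07,-1,0,0,0,0,1],[0.07,-1,0,0,0,0,1],[0.07,-1,0,0,0,0,1],[0.07,-1,0,0,0,0,1],[0.07,-1,0,0,0,0,1],[0.07,-1,0,0,0,0,1],[0.07,-1,0,0,0,0,1],[0.07,-1,0,0,0,0,1],[0.07,-1,0,0,0,0,1]],
])

```text
clock: 3.1
position: [0.3543, -0.2256, 0.4498]
tool_rot: [-3.142, 0.0, -0.341]
force: [-0.0, -0.7, -0.0]
grip_width: 0.0854
finger_force: 0.0
```

```bash
cat >> h.py <<'E'
def wrist(name=None):
    from workcell import observe,grab_frame
    s=observe(); f=grab_frame("wrist"); T=np.array(f["tool_from_camera"])
    Rt=R.from_euler('xyz',s["tool_rot"]).as_matrix()
    cam=(Rt@T[:3,:3],Rt@T[:3,3]+s["position"])
    if name: pickle.dump((s,f,cam),open(name+".pkl","wb"))
    return s,f,cam
E
python3 - <<'E'
from h import *
s,f,cam=wrist(); print(s["clock"],s["position"],s["tool_rot"],s["qpos"]); print(np.round(f["tool_from_camera"],3),f["intrinsics"],f["k1"]); print(cam[1],cam[0][:,2])
E
```

```text
3.1 [ 0.35429916 -0.2256188   0.44983894] [-3.14158350e+00  3.93127224e-04 -3.40808417e-01] [ 0.59118501  0.01649467 -0.16765989  1.77217684  0.00284262  1.35354578
 -1.48867104]
[[ 0.    -0.956 -0.292  0.073]
 [ 1.     0.    -0.     0.001]
 [ 0.    -0.292  0.956 -0.124]
 [ 0.     0.     0.     1.   ]] [[278.40796442   0.         254.73933153]
 [  0.         278.40796442 190.68475353]
 [  0.           0.           1.        ]] -0.058202073725464196
[ 0.42255368 -0.25095038  0.57336296] [-0.27567984  0.09792665 -0.9562484 ]
```

Emit:
move_arm([
  [[0.07,-1,0,0,0,0,1],[0.07,-1,0,0,0,0,1],[0.07,-1,0,0,0,0,1],[0.07,-1,0,0,0,0,1],[0.07,-1,0,0,0,0,1],[0.07,-1,0,0,0,0,1],[0.07,-1,0,0,0,0,1],[0.07,-1,0,0,0,0,1],[0.07,-1,0,0,0,0,1],[0.07,-1,0,0,0,0,1]],
])

```text
clock: 4.15
position: [0.4344, -0.042, 0.4499]
tool_rot: [3.142, 0.0, -0.341]
force: [0.3, -1.0, 0.2]
grip_width: 0.0858
finger_force: 0.0
```

Emit:
move_arm([
  [[0.07,-1,0,0,0,0,1],[0.07,-1,0,0,0,0,1],[0.07,-1,0,0,0,0,1],[0.07,-1,0,0,0,0,1],[0.07,-1,0,0,0,0,1],[0.07,-1,0,0,0,0,1],[0.07,-1,0,0,0,0,1],[0.07,-1,0,0,0,0,1],[0.07,-1,0,0,0,0,1],[0,0,0,0,0,0,1]],
])

```text
clock: 5.15
position: [0.5065, 0.1248, 0.4494]
tool_rot: [-3.141, 0.001, -0.338]
force: [0.2, 0.0, 0.3]
grip_width: 0.0852
finger_force: 0.0
```

Run:
```python
from h import *
s,f,cam=wrist("w1"); print(s["clock"],s["position"],s["tool_rot"])
st,bn=pickle.load(open("fit.pkl","rb"))
im=cv2.resize(f["color"][:,:,::-1],(800,600),interpolation=cv2.INTER_CUBIC)
draw(im,f,loc(st,box(-.13,.13,-.42,0,0,.08)),(0,0,255),1.5625,0,cam)
draw(im,f,loc(bn,box(-.115,.115,-.085,.085,0,.07)),(255,0,0),1.5625,0,cam)
cv2.imwrite("pics/w1.png",im)
```

```text
5.15 [0.50652008 0.12479849 0.4493691 ] [-3.14115593e+00  1.40180668e-03 -3.38131483e-01]
```

View pics/w1.png

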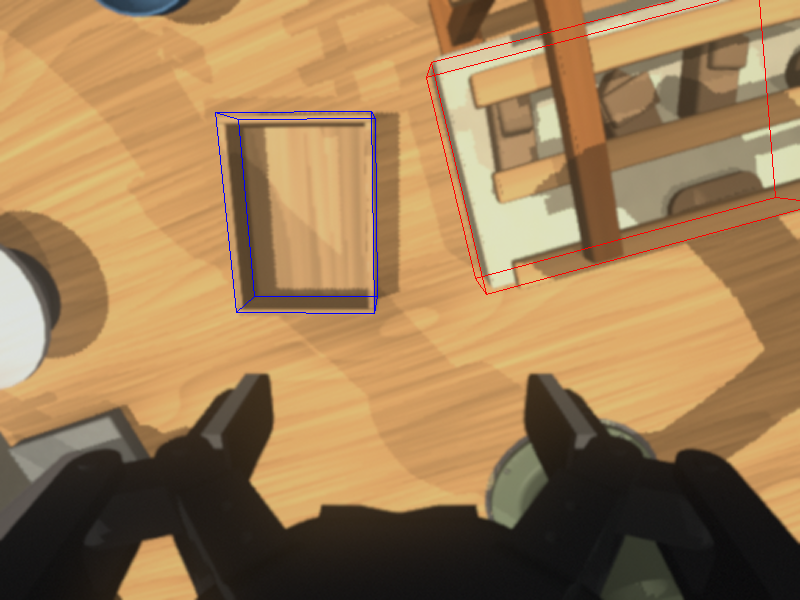

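The wrist view shows the bin rim (216,115)-(375,112)-(372,312)-(238,312) and the slab's +y edge (432,65)-(490,290). Both lie within about 2 mm of the fitted outlines.

Emit:
move_arm([
  [[0.08,-0.97,0.5,0,0,0,1],[0.08,-0.97,0.5,0,0,0,1],[0.08,-0.97,0.5,0,0,0,1],[0.08,-0.97,0.5,0,0,0,1],[0.08,-0.97,0.5,0,0,0,1],[0.08,-0.97,0.5,0,0,0,1],[0.08,-0.97,0.5,0,0,0,1],[0.08,-0.97,0.5,0,0,0,1],[0.08,-0.97,0.5,0,0,0,1],[0.08,-0.97,0.5,0,0,0,1]],
])

```text
clock: 6.2
position: [0.5866, 0.2999, 0.3497]
tool_rot: [3.141, -0.0, -0.342]
force: [0.1, -0.2, 0.3]
grip_width: 0.0855
finger_force: 0.0
```

Emit:
move_arm([
  [[0,0,1,0,0,0,1],[0,0,1,0,0,0,1],[0,0,1,0,0,0,1],[0,0,1,0,0,0,1],[0,0,1,0,0,0,1],[0,0,1,0,0,0,1],[0,0,1,0,0,0,1],[0,0,1,0,0,0,1],[0,0,1,0,0,0,1],[0,0,1,0,0,0,1]],
])

```text
clock: 7.2
position: [0.5864, 0.299, 0.1494]
tool_rot: [3.141, -0.0, -0.342]
force: [-0.3, 0.6, -0.0]
grip_width: 0.0852
finger_force: 0.0
```

```bash
cat >> h.py <<'E'
def delta(target,rpy_t=None):
    """tool-frame shift (units .02 m) and turn (units 6deg) from measured pose to target"""
    from workcell import observe
    s=observe(); Rt=R.from_euler('xyz',s["tool_rot"])
    sh=Rt.inv().apply(np.array(target)-s["position"])/.02
    tn=(Rt.inv()*R.from_euler('xyz',rpy_t)).as_rotvec(degrees=True)/6 if rpy_t is not None else 0
    return np.round(sh,2),np.round(tn,2)
E
python3 - <<'E'
from h import *
st,bn=pickle.load(open("fit.pkl","rb"))
t=loc(bn,[(0,.081,.055)])[0]; print(t,delta(t,(np.pi,0,bn[2])))
E
```

```text
[0.58583857 0.3034639  0.055     ] (array([-0.1 , -0.2 ,  4.72]), array([ 0.  , -0.  , -0.01]))
```

Emit:
move_arm([
  [[0,-0.05,0.95,0,0,0,1],[0,-0.05,0.95,0,0,0,1],[0,-0.05,0.95,0,0,0,1],[0,-0.05,0.95,0,0,0,1],[0,0,0.92,0,0,0,1],[0,0,0,0,0,0,-1],[0,0,0,0,0,0,-1],[0,0,0,0,0,0,-1],[0,0,0,0,0,0,-1],[0,0,0,0,0,0,-1]],
], grip_force=60)

```text
clock: 8.2
position: [0.5879, 0.3041, 0.0564]
tool_rot: [-3.141, -0.001, -0.341]
force: [0.6, -0.4, -0.1]
grip_width: 0.0122
finger_force: 0.0
```

Emit:
move_arm([
  [[0,0,0,0,0,0,-1],[0,0,0,0,0,0,-1],[0,0,0,0,0,0,-1],[0,0,0,0,0,0,-1],[0,0,0,0,0,0,-1],[0,0,0,0,0,0,-1],[0,0,0,0,0,0,-1],[0,0,0,0,0,0,-1],[0,0,0,0,0,0,-1],[0,0,0,0,0,0,-1]],
])

```text
clock: 9.2
position: [0.5877, 0.3036, 0.0564]
tool_rot: [3.141, -0.0, -0.341]
force: [-2.6, -4.7, 9.1]
grip_width: 0.0073
finger_force: 59.7
```

Run:
```python
from h import *
st,bn=pickle.load(open("fit.pkl","rb"))
t=loc(st,[(.015,.085+.081+.012,.054)])[0]; print(t,delta(t,(np.pi,0,st[2])),st[2])
```

```text
[0.55830792 0.21884423 0.054     ] (array([0.03, 4.49, 0.12]), array([ 0.  , -0.  , -2.66])) -0.06273242975812121
```

Emit:
move_arm([
  [[-0.07,0.49,0,0,0,-0.29,-1],[-0.07,0.49,0,0,0,-0.29,-1],[-0.07,0.49,0,0,0,-0.29,-1],[-0.07,0.49,0,0,0,-0.29,-1],[-0.07,0.49,0,0,0,-0.29,-1],[-0.07,0.49,0,0,0,-0.29,-1],[-0.07,0.49,0,0,0,-0.29,-1],[-0.07,0.49,0,0,0,-0.29,-1],[-0.07,0.49,0,0,0,-0.29,-1],[0,0,0,0,0,0,-1]],
])

```text
clock: 10.2
position: [0.5561, 0.22, 0.0563]
tool_rot: [-3.141, -0.001, -0.067]
force: [-3.1, -3.5, 10.2]
grip_width: 0.0071
finger_force: 60.5
```

Run:
```python
from h import *
from workcell import observe
s,f,cam=wrist("w2"); print(s["position"],s["tool_rot"],s["force"])
st,bn=pickle.load(open("fit.pkl","rb"))
im=cv2.resize(f["color"][:,:,::-1],(800,600),interpolation=cv2.INTER_CUBIC)
cv2.imwrite("pics/w2.png",im)
print(proj(f,loc(st,[(-.13,0,.08),(.13,0,.08)]),cam)*1.5625)
```

```text
[0.55613912 0.22002337 0.05634004] [-3.14130801e+00 -5.49772730e-04 -6.65229880e-02] [-3.14115197 -3.5231325  10.24838291]
[[ 818.36626824  711.42351373]
 [1040.18009006   36.09635534]]
```

View pics/w2.png

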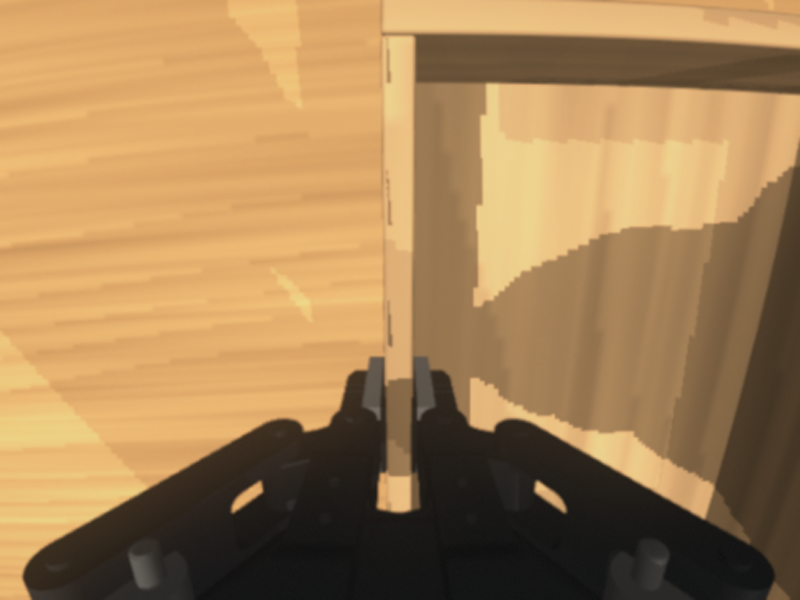

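The bin sits square in the gripper: its wall runs vertically at column ≈398. Next is a slow approach to the slab.

Emit:
move_arm([
  [[0,0.05,0,0,0,-0.03,-1],[0,0.05,0,0,0,0,-1],[0,0.05,0,0,0,0,-1],[0,0.05,0,0,0,0,-1],[0,0.05,0,0,0,0,-1],[0,0.05,0,0,0,0,-1],[0,0.05,0,0,0,0,-1],[0,0.05,0,0,0,0,-1],[0,0,0,0,0,0,-1],[0,0,0,0,0,0,-1]],
])

```text
clock: 11.25
position: [0.556, 0.2141, 0.0564]
tool_rot: [-3.14, -0.001, -0.063]
force: [-0.5, 5.4, 4.7]
grip_width: 0.0071
finger_force: 59.6
```

Emit:
move_arm([
  [[0,0.015,0,0,0,0,-1],[0,0.015,0,0,0,0,-1],[0,0.015,0,0,0,0,-1],[0,0.015,0,0,0,0,-1],[0,0.015,0,0,0,0,-1],[0,0.015,0,0,0,0,-1],[0,0.015,0,0,0,0,-1],[0,0.015,0,0,0,0,-1],[0,0.015,0,0,0,0,-1],[0,0,0,0,0,0,-1]],
])

```text
clock: 12.25
position: [0.5558, 0.2115, 0.0563]
tool_rot: [-3.139, -0.002, -0.063]
force: [0.2, 6.3, 3.8]
grip_width: 0.0072
finger_force: 59.5
```

Emit:
move_arm([
  [[0,0.015,0,0,0,0,-1],[0,0.015,0,0,0,0,-1],[0,0.015,0,0,0,0,-1],[0,0.015,0,0,0,0,-1],[0,0.015,0,0,0,0,-1],[0,0.015,0,0,0,0,-1],[0,0.015,0,0,0,0,-1],[0,0.015,0,0,0,0,-1],[0,0.015,0,0,0,0,-1],[0,0,0,0,0,0,-1]],
])

```text
clock: 13.25
position: [0.5557, 0.2089, 0.0564]
tool_rot: [-3.139, -0.002, -0.063]
force: [0.6, 6.8, 3.9]
grip_width: 0.0072
finger_force: 59.5
```

Emit:
move_arm([
  [[0,0.015,0,0,0,0,-1],[0,0.015,0,0,0,0,-1],[0,0.015,0,0,0,0,-1],[0,0.015,0,0,0,0,-1],[0,0.015,0,0,0,0,-1],[0,0.015,0,0,0,0,-1],[0,0.015,0,0,0,0,-1],[0,0.015,0,0,0,0,-1],[0,0.015,0,0,0,0,-1],[0,0,0,0,0,0,-1]],
])

```text
clock: 14.25
position: [0.5555, 0.2062, 0.0564]
tool_rot: [-3.139, -0.002, -0.063]
force: [0.8, 6.6, 5.0]
grip_width: 0.0072
finger_force: 59.5
```

Emit:
move_arm([
  [[0,0.02,0,0,0,0,-1],[0,0.02,0,0,0,0,-1],[0,0.02,0,0,0,0,-1],[0,0.02,0,0,0,0,-1],[0,0.02,0,0,0,0,-1],[0,0.02,0,0,0,0,-1],[0,0.02,0,0,0,0,-1],[0,0.02,0,0,0,0,-1],[0,0.02,0,0,0,0,-1],[0,0,0,0,0,0,-1]],
])

```text
clock: 15.25
position: [0.555, 0.2034, 0.0564]
tool_rot: [-3.139, -0.001, -0.062]
force: [-1.4, 9.5, 4.2]
grip_width: 0.0073
finger_force: 59.5
```

Run:
```python
from h import *
from workcell import observe,grab_frame
s=observe(); print(s["position"],s["force"],s["moment"])
S=grab_frame("side"); C=grab_frame("scene"); pickle.dump((s,S,C),open("f1.pkl","wb"))
a=cv2.resize(S["color"][190:384,90:320,::-1],None,fx=3,fy=3,interpolation=cv2.INTER_CUBIC)
cv2.imwrite("pics/s1.png",a)
```

```text
[0.55504864 0.20340642 0.05636059] [-1.40650416  9.49623024  4.18633472] [ 2.00410505  0.25063781 -0.00332549]
```

View pics/s1.png

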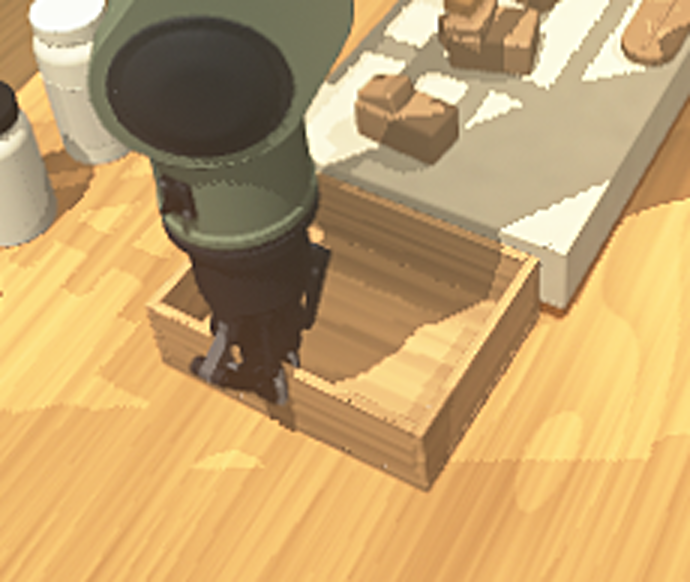

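The bin's −y wall is practically at the slab face (near the corner at (540,262)), and the force has started to rise. I'll keep pressing gently.

Emit:
move_arm([
  [[0,0.02,0,0,0,0,-1],[0,0.02,0,0,0,0,-1],[0,0.02,0,0,0,0,-1],[0,0.02,0,0,0,0,-1],[0,0.02,0,0,0,0,-1],[0,0,0,0,0,0,-1],[0,0,0,0,0,0,-1],[0,0,0,0,0,0,-1],[0,0,0,0,0,0,-1],[0,0,0,0,0,0,-1]],
])

```text
clock: 16.35
position: [0.5543, 0.2029, 0.0563]
tool_rot: [-3.137, -0.001, -0.061]
force: [-4.5, 17.7, 4.5]
grip_width: 0.007
finger_force: 59.7
```

Run:
```python
from workcell import observe
s=observe(); print(s["position"],s["tool_rot"],s["force"],s["moment"])
```

```text
[0.55428261 0.20290547 0.05634943] [-3.13719669e+00 -7.25988122e-04 -6.07255282e-02] [-4.4517078  17.74155134  4.48795203] [3.39177704 0.90200689 0.19050422]
```

Emit:
move_arm([
  [[0,0.02,0,0,0,0,-1],[0,0.02,0,0,0,0,-1],[0,0.02,0,0,0,0,-1],[0,0.01,0,0,0,0,-1],[0,0,0,0,0,0,-1],[0,0,0,0,0,0,-1],[0,0,0,0,0,0,-1],[0,0,0,0,0,0,-1],[0,0,0,0,0,0,-1],[0,0,0,0,0,0,-1]],
])

```text
clock: 17.35
position: [0.5538, 0.2026, 0.0563]
tool_rot: [-3.136, -0.0, -0.06]
force: [-6.8, 23.2, 4.6]
grip_width: 0.0071
finger_force: 59.8
```

Run:
```python
from h import *
from workcell import observe,grab_frame
s=observe(); print(s["position"],s["tool_rot"],s["force"],s["moment"])
f=grab_frame("scene"); pickle.dump(f,open("c2.pkl","wb"))
im=f["color"][125:265,250:430,::-1]
cv2.imwrite("pics/c2.png",cv2.resize(im,None,fx=4.2,fy=4.2,interpolation=cv2.INTER_CUBIC))
```

```text
[0.55375786 0.20256845 0.0563419 ] [-3.13624077e+00 -2.49976950e-04 -5.96674570e-02] [-6.75903922 23.23866187  4.62563182] [4.4102814  1.4915446  0.31500802]
```

View pics/c2.png

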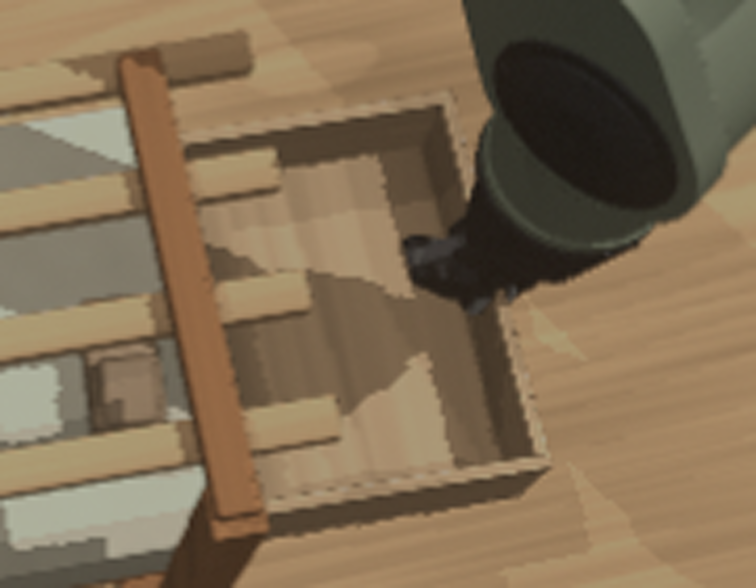

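The scene view shows the bin under the slat ends against the slab, its +y rim running from (453,92) to (550,465). I'll check its squareness numerically.

Run:
```python
from h import *
st,bn=pickle.load(open("fit.pkl","rb")); f=pickle.load(open("c2.pkl","rb"))
q=lambda a:np.array([250,125])+(np.array(a,float)+.5)/4.2-.5
b,r=fit([(f,[(-.115,.085,.07),(.115,.085,.07)],q([(453,93),(550,464)]))],[.55,.12,-.06]); print("bin",b,r)
s,w,cam=pickle.load(open("w1.pkl","rb"))
print(proj(w,loc(st,[(.13,0,.08),(-.13,0,.08),(.13,0,0),(-.13,0,0)]),cam)*1.5625)
# slab's +y top edge detected in wrist picture: brightness transition, scanlines between
g=cv2.cvtColor(w["color"],cv2.COLOR_RGB2HSV)[:,:,1].astype(float)
pts=[]
for v in range(50,180,8):
    u0=(430+60*((v*1.5625-65)/225))/1.5625; u=np.arange(int(u0)-9,int(u0)+10)
    d=np.diff(cv2.GaussianBlur(g,(3,3),0)[v,u]); i=d.argmin(); pts.append((u[i]+.5,v,d[i]))
pts=np.array(pts); print(np.round(pts.T,1))
k=pts[:,2]<-12; P=pts[k,:2]
def h(p):
    e=proj(w,loc([st[0],p[0],p[1]],[(.13,0,.08),(-.13,0,.08)]),cam); t=(e[1]-e[0])/np.linalg.norm(e[1]-e[0]); return (P-e[0])@np.array([-t[1],t[0]])
r=least_squares(h,[st[1],st[2]],loss='soft_l1',f_scale=.5); print("slab y,yaw",r.x,np.round(r.fun,1))
# bin in w1, rim edge fit by clicked
b1,rr=fit([],[0,0,0]) if 0 else (None,None)
```

```text
bin [ 0.54405853  0.1222957  -0.06302428] [-0.1 -0.9  0.1  0.7]
[[430.30806558  61.53943583]
 [485.83535525 293.98539517]
 [425.63920369  76.57621867]
 [474.53229134 277.23160945]]
[[276.5 278.5 280.5 282.5 284.5 286.5 288.5 290.5 292.5 294.5 296.5 298.5
  300.5 302.5 304.5 306.5 310.5]
 [ 50.   58.   66.   74.   82.   90.   98.  106.  114.  122.  130.  138.
  146.  154.  162.  170.  178. ]
 [-22.1 -22.1 -22.  -22.2 -22.9 -22.8 -22.6 -22.6 -21.8 -21.6 -20.9 -21.2
  -19.8 -20.4 -19.9 -19.6 -17.3]]
slab y,yaw [ 0.0431716  -0.05121683] [-0.1 -0.  -0.  -0.  -0.  -0.   0.   0.   0.   0.   0.1  0.1  0.1  0.1
  0.1  0.1 -1.8]
```

Emit:
move_arm([
  [[0,0,0,0,0,-0.05,-1],[0,0,0,0,0,-0.05,-1],[0,0.02,0,0,0,0,-1],[0,0.02,0,0,0,0,-1],[0,0,0,0,0,0,-1],[0,0,0,0,0,0,-1],[0,0,0,0,0,0,-1],[0,0,0,0,0,0,-1],[0,0,0,0,0,0,-1],[0,0,0,0,0,0,-1]],
])

```text
clock: 18.4
position: [0.5533, 0.2022, 0.0564]
tool_rot: [-3.136, 0.0, -0.049]
force: [-9.9, 25.9, 6.6]
grip_width: 0.0075
finger_force: 60.0
```

Run:
```python
from workcell import observe
s=observe(); print(s["position"],s["tool_rot"],s["force"],s["moment"])
```

```text
[0.55333064 0.20221768 0.05636903] [-3.13581961e+00  3.16560317e-04 -4.93091310e-02] [-9.90659635 25.90396078  6.55099457] [ 4.85695215  1.96389409 -0.12732608]
```

Emit:
move_arm([
  [[0,0,0,0,0,0,1],[0,0,0,0,0,0,1],[0,0,0,0,0,0,1],[0,0,0,0,0,0,1],[0,-0.1,0,0,0,0,1],[0,-0.1,-0.2,0,0,0,1],[0,-0.1,-1,0,0,0,1],[0,0,-1,0,0,0,1],[0,0,-1,0,0,0,1],[0,0,-1,0,0,0,1]],
])

```text
clock: 19.4
position: [0.5549, 0.2033, 0.1407]
tool_rot: [-3.142, -0.0, -0.054]
force: [-0.1, 0.2, -0.0]
grip_width: 0.0851
finger_force: 0.0
```

Run:
```python
from h import *
from workcell import observe
s=observe(); print(s["qpos"])
f=pickle.load(open("f0.pkl","rb"))["scene"]
st,bn=pickle.load(open("fit.pkl","rb"))
def ray(f,px,z):
    r=least_squares(lambda p:(proj(f,[(p[0],p[1],z)])-px).ravel(),[.5,0]); return r.x
c,s_=np.cos(-.051),np.sin(-.051)
for n,a in {"front slat front-left":(100,100),"front slat right tip":(680,12),"2nd tip":(700,108)}.items():
    for z in(.28,.295,.31):
        p=ray(f,CC(a),z); d=p-[.532,.042]; print(n,z,np.round(p,3),"station",np.round([c*d[0]+s_*d[1],-s_*d[0]+c*d[1]],3))
p=ray(f,V((518,352)),.295);print("rear slat tip",p)
```

```text
[-0.35435734  0.60395105 -0.1386974   1.78044129  0.11357185  0.76484164
 -2.17532939]
front slat front-left 0.28 [ 0.452 -0.276] station [-0.064 -0.321]
front slat front-left 0.295 [ 0.459 -0.274] station [-0.057 -0.319]
front slat front-left 0.31 [ 0.466 -0.272] station [-0.05  -0.317]
front slat right tip 0.28 [0.47  0.054] station [-0.062  0.009]
front slat right tip 0.295 [0.477 0.05 ] station [-0.055  0.005]
front slat right tip 0.31 [0.484 0.046] station [-0.048  0.002]
2nd tip 0.28 [0.53  0.049] station [-0.002  0.007]
2nd tip 0.295 [0.536 0.046] station [0.004 0.004]
2nd tip 0.31 [0.542 0.042] station [0.01 0.  ]
rear slat tip [0.66663157 0.0411592 ]
```

```bash
cat >> h.py <<'E'
def rows(target,rpy,n,start=None):
    from workcell import observe
    if start is None: s=observe(); p=s["position"]; r0=R.from_euler('xyz',s["tool_rot"])
    else: p,r0=np.array(start[0]),R.from_euler('xyz',start[1])
    rv=(r0.inv()*R.from_euler('xyz',rpy)).as_rotvec()/n; r=r0; d=(np.array(target)-p)/n; out=[]
    for i in range(n):
        out.append(np.round(np.r_[r.inv().apply(d)/.02,np.degrees(rv)/6],2)); r=r*R.from_rotvec(rv)
    return np.array(out)
E
python3 - <<'E'
from h import *
T=(np.pi,-np.pi/4,-.05)
print(rows((.43,.17,.24),T,10)); print(rows((.43,-.08,.22),T,12,((.43,.17,.24),T)))
E
```

```text
[[-0.61  0.2  -0.5   0.    0.75 -0.  ]
 [-0.57  0.2  -0.54  0.    0.75 -0.  ]
 [-0.53  0.2  -0.59  0.    0.75 -0.  ]
 [-0.48  0.2  -0.63  0.    0.75 -0.  ]
 [-0.43  0.2  -0.66  0.    0.75 -0.  ]
 [-0.38  0.2  -0.69  0.    0.75 -0.  ]
 [-0.32  0.2  -0.72  0.    0.75 -0.  ]
 [-0.26  0.2  -0.74  0.    0.75 -0.  ]
 [-0.21  0.2  -0.76  0.    0.75 -0.  ]
 [-0.15  0.2  -0.78  0.    0.75 -0.  ]]
[[-0.02  1.04  0.1   0.    0.    0.  ]
 [-0.02  1.04  0.1   0.    0.    0.  ]
 [-0.02  1.04  0.1   0.    0.    0.  ]
 [-0.02  1.04  0.1   0.    0.    0.  ]
 [-0.02  1.04  0.1   0.    0.    0.  ]
 [-0.02  1.04  0.1   0.    0.    0.  ]
 [-0.02  1.04  0.1   0.    0.    0.  ]
 [-0.02  1.04  0.1   0.    0.    0.  ]
 [-0.02  1.04  0.1   0.    0.    0.  ]
 [-0.02  1.04  0.1   0.    0.    0.  ]
 [-0.02  1.04  0.1   0.    0.    0.  ]
 [-0.02  1.04  0.1   0.    0.    0.  ]]
```

Emit:
move_arm([
  [[-0.61,0.2,-0.5,0,0.75,0,1],[-0.57,0.2,-0.54,0,0.75,0,1],[-0.53,0.2,-0.59,0,0.75,0,1],[-0.48,0.2,-0.63,0,0.75,0,1],[-0.43,0.2,-0.66,0,0.75,0,1],[-0.38,0.2,-0.69,0,0.75,0,1],[-0.32,0.2,-0.72,0,0.75,0,1],[-0.26,0.2,-0.74,0,0.75,0,1],[-0.21,0.2,-0.76,0,0.75,0,1],[-0.15,0.2,-0.78,0,0.75,0,1]],
])

```text
clock: 20.4
position: [0.4703, 0.1825, 0.2221]
tool_rot: [3.112, -0.54, -0.042]
force: [0.6, 0.7, -1.3]
grip_width: 0.0852
finger_force: 0.0
```

Emit:
move_arm([
  [[-0.02,1,0.1,0,0,0,1],[-0.02,1,0.1,0,0,0,1],[-0.02,1,0.1,0,0,0,1],[-0.02,1,0.1,0,0,0,1],[-0.02,1,0.1,0,0,0,1],[-0.02,1,0.1,0,0,0,1],[-0.02,1,0.1,0,0,0,1],[-0.02,1,0.1,0,0,0,1],[-0.02,1,0.1,0,0,0,1],[0,0.2,0.1,0,0,0,1]],
])

```text
clock: 21.4
position: [0.4698, 0.0073, 0.2321]
tool_rot: [3.102, -0.508, -0.044]
force: [-0.7, 0.2, -0.1]
grip_width: 0.0854
finger_force: 0.0
```

Run:
```python
from h import *
s,f,cam=wrist("w3"); print(s["position"],s["tool_rot"],s["qpos"],cam[1])
st=[.533,.040,-.051]
im=cv2.resize(f["color"][:,:,::-1],(800,600),interpolation=cv2.INTER_CUBIC)
draw(im,f,loc(st,box(-.13,.13,-.42,0,.0,.08)),(0,0,255),1.5625,0,cam)
cv2.imwrite("pics/w3.png",im)
```

```text
[0.46982579 0.00730811 0.23207828] [ 3.10236935 -0.50810256 -0.04393598] [-0.70767397  0.14715899  0.49367825  2.40627922  0.69082987  0.16227823
 -2.51952802] [0.4728926  0.01149733 0.37607877]
```

View pics/w3.png

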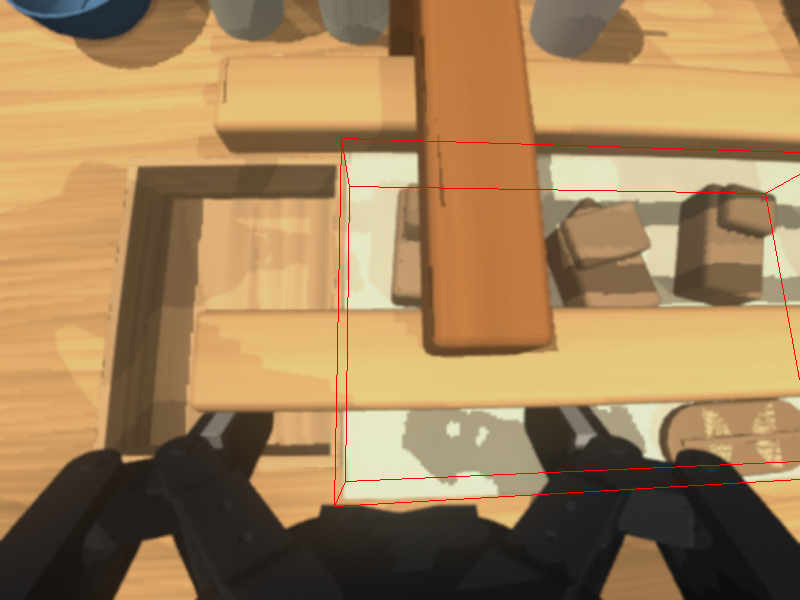

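The wrist view shows offcuts A (405,245), B (605,255) and C (725,245) under the shelf. The arm has jammed on the limits of q6, q4 and q7, so I'll back out and flip the hand half a turn, which brings the last joint to mid-range.

Run:
```python
from h import *
P=[(.45,.03,.36),(.45,.03,.36),(.45,.02,.36)]; O=[(np.pi,-.2,1.0),(np.pi,0,2.05),(np.pi,0,3.09)]
print(rows(P[0],O[0],10)); print(rows(P[1],O[1],10,(P[0],O[0])));print(rows(P[2],O[2],10,(P[1],O[1])))
```

```text
[[ 0.22 -0.08 -0.61  0.38 -0.25 -0.94]
 [ 0.21 -0.09 -0.62  0.38 -0.25 -0.94]
 [ 0.2  -0.09 -0.62  0.38 -0.25 -0.94]
 [ 0.2  -0.1  -0.62  0.38 -0.25 -0.94]
 [ 0.19 -0.1  -0.62  0.38 -0.25 -0.94]
 [ 0.19 -0.11 -0.62  0.38 -0.25 -0.94]
 [ 0.18 -0.11 -0.62  0.38 -0.25 -0.94]
 [ 0.18 -0.12 -0.62  0.38 -0.25 -0.94]
 [ 0.17 -0.13 -0.62  0.38 -0.25 -0.94]
 [ 0.17 -0.14 -0.62  0.38 -0.25 -0.94]]
[[ 0.    0.    0.    0.1  -0.17 -1.  ]
 [ 0.    0.    0.    0.1  -0.17 -1.  ]
 [ 0.    0.    0.    0.1  -0.17 -1.  ]
 [ 0.    0.    0.    0.1  -0.17 -1.  ]
 [ 0.    0.    0.    0.1  -0.17 -1.  ]
 [ 0.    0.    0.    0.1  -0.17 -1.  ]
 [ 0.    0.    0.    0.1  -0.17 -1.  ]
 [ 0.    0.    0.    0.1  -0.17 -1.  ]
 [ 0.    0.    0.    0.1  -0.17 -1.  ]
 [ 0.    0.    0.    0.1  -0.17 -1.  ]]
[[-0.04 -0.02 -0.   -0.    0.   -0.99]
 [-0.04 -0.03 -0.   -0.    0.   -0.99]
 [-0.04 -0.03 -0.   -0.    0.   -0.99]
 [-0.04 -0.04 -0.   -0.    0.   -0.99]
 [-0.03 -0.04 -0.   -0.    0.   -0.99]
 [-0.03 -0.04 -0.   -0.    0.   -0.99]
 [-0.02 -0.04 -0.   -0.    0.   -0.99]
 [-0.02 -0.05 -0.   -0.    0.   -0.99]
 [-0.01 -0.05 -0.   -0.    0.   -0.99]
 [-0.01 -0.05 -0.   -0.    0.   -0.99]]
```

Emit:
move_arm([
  [[0,0,-0.7,0,0,-1,1],[0,0,-0.7,0,0,-1,1],[0,0,-0.7,0,0,-1,1],[0,0,-0.7,0,0,-1,1],[0,0,-0.7,0,0,-1,1],[0,0,-0.7,0,0,-1,1],[0,0,-0.7,0,0,-1,1],[0,0,-0.7,0,0,-1,1],[0,0,-0.7,0,0,-1,1],[0,0,-0.7,0,0,-1,1]],
])

```text
clock: 22.45
position: [0.4018, 0.0175, 0.3544]
tool_rot: [2.676, -0.213, 1.051]
force: [-0.1, 0.4, -0.1]
grip_width: 0.0854
finger_force: 0.0
```

Emit:
move_arm([
  [[0,0,0,0,0,-1,1],[0,0,0,0,0,-1,1],[0,0,0,0,0,-1,1],[0,0,0,0,0,-1,1],[0,0,0,0,0,-1,1],[0,0,0,0,0,-1,1],[0,0,0,0,0,-1,1],[0,0,0,0,0,-1,1],[0,0,0,0,0,-1,1],[0,0,0,0,0,-1,1]],
])

```text
clock: 23.45
position: [0.4022, 0.0175, 0.3538]
tool_rot: [2.71, 0.278, 1.986]
force: [-0.1, 1.3, -0.3]
grip_width: 0.0854
finger_force: 0.0
```

Run:
```python
from h import *
from workcell import observe
s=observe(); print(s["position"],s["tool_rot"],np.round(s["qpos"],2))
Rf=(R.from_euler('xyz',(np.pi,-np.pi/4,-.05))*R.from_euler('z',np.pi)).as_euler('xyz'); print(Rf)
print(rows((.45,-.08,.30),Rf,10))
```

```text
[0.40218232 0.01753377 0.35383767] [2.7099748  0.2776294  1.98584229] [-0.92 -0.29  0.42  2.34  0.62  0.74 -0.41]
[-3.14159265  0.78539816  3.09159265]
[[-0.45 -0.15  0.38 -0.17 -0.22 -0.98]
 [-0.42 -0.2   0.39 -0.17 -0.22 -0.98]
 [-0.39 -0.25  0.39 -0.17 -0.22 -0.98]
 [-0.35 -0.29  0.4  -0.17 -0.22 -0.98]
 [-0.31 -0.34  0.4  -0.17 -0.22 -0.98]
 [-0.26 -0.37  0.4  -0.17 -0.22 -0.98]
 [-0.22 -0.4   0.4  -0.17 -0.22 -0.98]
 [-0.16 -0.43  0.39 -0.17 -0.22 -0.98]
 [-0.11 -0.45  0.39 -0.17 -0.22 -0.98]
 [-0.05 -0.47  0.38 -0.17 -0.22 -0.98]]
```

Run:
```python
from h import *
print(rows((.43,-.06,.32),[-np.pi,np.pi/4,3.09],10))
```

```text
[[-0.35 -0.14  0.24 -0.17 -0.22 -0.98]
 [-0.33 -0.18  0.24 -0.17 -0.22 -0.98]
 [-0.3  -0.22  0.25 -0.17 -0.22 -0.98]
 [-0.27 -0.25  0.25 -0.17 -0.22 -0.98]
 [-0.24 -0.28  0.25 -0.17 -0.22 -0.98]
 [-0.2  -0.31  0.25 -0.17 -0.22 -0.98]
 [-0.16 -0.33  0.25 -0.17 -0.22 -0.98]
 [-0.12 -0.35  0.25 -0.17 -0.22 -0.98]
 [-0.08 -0.36  0.24 -0.17 -0.22 -0.98]
 [-0.04 -0.37  0.24 -0.17 -0.22 -0.98]]
```

Emit:
move_arm([
  [[-0.35,-0.14,0.24,-0.17,-0.22,-0.98,1],[-0.33,-0.18,0.24,-0.17,-0.22,-0.98,1],[-0.3,-0.22,0.25,-0.17,-0.22,-0.98,1],[-0.27,-0.25,0.25,-0.17,-0.22,-0.98,1],[-0.24,-0.28,0.25,-0.17,-0.22,-0.98,1],[-0.2,-0.31,0.25,-0.17,-0.22,-0.98,1],[-0.16,-0.33,0.25,-0.17,-0.22,-0.98,1],[-0.12,-0.35,0.25,-0.17,-0.22,-0.98,1],[-0.08,-0.36,0.24,-0.17,-0.22,-0.98,1],[-0.04,-0.37,0.24,-0.17,-0.22,-0.98,1]],
])

```text
clock: 24.45
position: [0.4074, -0.02, 0.3441]
tool_rot: [2.836, 0.587, 2.508]
force: [-0.4, -0.1, -0.9]
grip_width: 0.0853
finger_force: 0.0
```

Run:
```python
from h import *
from workcell import observe
s=observe(); print(s["position"],s["tool_rot"],np.round(s["qpos"],2))
print(delta((.43,-.06,.22),[-np.pi,np.pi/4,3.09]))
```

```text
[ 0.40739023 -0.01996563  0.34405263] [2.83604255 0.58694193 2.50835975] [-0.05 -0.23 -0.18  2.43  0.5   0.36  0.38]
(array([ 1.69, -2.8 ,  5.75]), array([-0.67, -1.16, -4.51]))
```

Emit:
move_arm([
  [[0.1,-0.3,0.5,-0.07,-0.12,-0.45,1],[0.1,-0.3,0.5,-0.07,-0.12,-0.45,1],[0.1,-0.3,0.5,-0.07,-0.12,-0.45,1],[0.1,-0.3,0.5,-0.07,-0.12,-0.45,1],[0.1,-0.3,0.5,-0.07,-0.12,-0.45,1],[0.1,-0.3,0.5,-0.07,-0.12,-0.45,1],[0.1,-0.3,0.5,-0.07,-0.12,-0.45,1],[0.1,-0.3,0.5,-0.07,-0.12,-0.45,1],[0.1,-0.3,0.5,-0.07,-0.12,-0.45,1],[0.1,-0.3,0.5,-0.07,-0.12,-0.45,1]],
])

```text
clock: 25.45
position: [0.4294, -0.0306, 0.3114]
tool_rot: [2.942, 0.645, 2.753]
force: [0.3, 0.8, -0.4]
grip_width: 0.0854
finger_force: 0.0
```

Run:
```python
from h import *
from workcell import observe
s=observe(); print(s["position"],s["tool_rot"],np.round(s["qpos"],2))
print(delta((.45,-.06,.20),[-np.pi,np.pi/4,3.09]))
```

```text
[ 0.42941323 -0.03060073  0.31136105] [2.94194869 0.64466661 2.7531257 ] [ 1.21 -0.19 -1.17  2.43 -0.86  0.16  2.05]
(array([ 2.14, -2.01,  5.06]), array([-0.22, -1.08, -2.55]))
```

```bash
cat > kin.py <<'E'
import numpy as np,pickle
from scipy.optimize import least_squares
from scipy.spatial.transform import Rotation as R
LO=np.array([-2.91,-.3,-1.5,.17,-1.26,.16,-2.52]);HI=np.array([2.91,2.13,1.42,2.43,4.41,1.93,2.52])
def fk(q,P,S):
    h,L1,e1,L2,e2,L3,e3,o7=P[:8]
    r=R.from_euler('z',S[0]*q[0]); p=np.array([0,0,h])
    r=r*R.from_euler('y',q[1]); r=r*R.from_euler('z',S[1]*q[2]); p=p+r.apply([e1,0,L1])
    r=r*R.from_euler('y',q[3]); r=r*R.from_euler('z',S[2]*q[4]); p=p+r.apply([e2,0,L2])
    r=r*R.from_euler('y',q[5]); r=r*R.from_euler('z',S[3]*q[6]+o7); p=p+r.apply([0,0,L3])
    return p,r
E
cat > fitkin.py <<'E'
from kin import *
import itertools
from workcell import observe
D=[]
for n in("w1","w2","w3"): s=pickle.load(open(n+".pkl","rb"))[0]; D.append((s["qpos"],s["position"],s["tool_rot"]))
s=pickle.load(open("f1.pkl","rb"))[0]; D.append((s["qpos"],s["position"],s["tool_rot"]))
s=observe(); D.append((s["qpos"],s["position"],s["tool_rot"]))
D.append(([1.185,.521,-.036,1.599,.021,1.021,-.113],[.194,-.594,.2495],[-3.1404,0,.3157]))
D.append(([.59118501,.01649467,-.16765989,1.77217684,.00284262,1.35354578,-1.48867104],[.35429916,-.2256188,.44983894],[-3.1415835,.0003931,-.3408084]))
D.append(([-.35435734,.60395105,-.1386974,1.78044129,.11357185,.76484164,-2.17532939],[.5549,.2033,.1407],[-3.142,0,-.054]))
best=None
for S in itertools.product((-1,1),repeat=4):
  for o in(0,1.57,3.14,-1.57):
    def g(P):
        out=[]
        for q,p,e in D:
            a,r=fk(q,P,S); out+=[a-p,.3*(r.inv()*R.from_euler('xyz',e)).as_rotvec()]
        return np.concatenate(out)
    x=least_squares(g,[.35,.4,0,.4,0,.25,0,o],max_nfev=60)
    if best is None or x.cost<best[0]: best=(x.cost,x.x,S,np.abs(x.fun).max())
print(best); pickle.dump(best[1:3],open("kin.pkl","wb"))
E
python3 fitkin.py
```

```text
(np.float64(0.012156494468068768), array([ 0.35896982,  0.5955157 , -0.05804859,  0.45834044,  0.02291554,
        0.39134153,  0.08830808,  1.57074696]), (-1, -1, -1, -1), np.float64(0.06497260403098246))
```

```bash
python3 - <<'E'
s=open('kin.py').read()
i=s.index("def fk")
open('kin.py','w').write(s[:i]+'''def fk(q,P,S):
    P=np.asarray(P); r=R.from_euler('z',S[0]*q[0]+P[16]); p=np.array([0,0,P[0]])
    r=r*R.from_euler('y',q[1]); p=p+r.apply(P[1:4]); r=r*R.from_euler('z',S[1]*q[2]); p=p+r.apply(P[4:7])
    r=r*R.from_euler('y',q[3]); p=p+r.apply(P[7:10]); r=r*R.from_euler('z',S[2]*q[4]); p=p+r.apply(P[10:13])
    r=r*R.from_euler('y',q[5]); p=p+r.apply(P[13:16]); r=r*R.from_euler('z',S[3]*q[6]+P[17])
    return p,r
''')
t=open('fitkin.py').read()
t=t.replace("[.35,.4,0,.4,0,.25,0,o]","[.35,0,0,.2,0,0,.2,0,0,.2,0,0,.2,0,0,.25,0,o]").replace("return np.concatenate(out)","return np.concatenate(out+[.001*(P[1:16])])")
t+='''
for q,p,e in D:
    a,r=fk(q,best[1],best[2]); print(np.round(a-p,4),np.round((r.inv()*R.from_euler('xyz',e)).as_rotvec(),4))
'''
open('fitkin.py','w').write(t)
E
python3 fitkin.py
```

```text
(np.float64(7.865676415465091e-07), array([ 3.19209412e-01,  4.50424734e-05, -2.09914982e-02,  2.64571652e-01,
        1.09528401e-03, -1.88072357e-02,  2.64571954e-01, -2.62038158e-04,
       -1.88049857e-02,  2.09882371e-01, -1.09597353e-04, -2.66174644e-04,
        2.09879485e-01,  3.27075853e-04, -2.66927700e-04,  3.08052431e-01,
        2.30296789e-05,  1.57076900e+00]), (-1, -1, -1, -1), np.float64(0.0006867696603168882))
[-0.     -0.     -0.0003] [0.     0.     0.0001]
[-0.0001 -0.     -0.0002] [-0.      0.      0.0001]
[-0.      0.0001  0.0001] [-0. -0.  0.]
[-0.0001 -0.     -0.0002] [-0.      0.      0.0001]
[ 0.      0.0001 -0.    ] [ 0. -0.  0.]
[-0.0001 -0.0002  0.0007] [ 0.0022 -0.0001 -0.0007]
[ 0.  0. -0.] [0.     0.     0.0001]
[-0.0001 -0.     -0.0002] [-0.0005 -0.0001  0.0004]
```

```bash
cat >> kin.py <<'E'
P,S=pickle.load(open("kin.pkl","rb"))
def ik(p,r,q0,w=.02,m=.05):
    def g(q):
        a,b=fk(q,P,S); return np.r_[(a-p)*10,3*(b.inv()*r).as_rotvec(),w*(q-q0)]
    x=least_squares(g,np.clip(q0,LO+m+.01,HI-m-.01),bounds=(LO+m,HI-m)); a,b=fk(x.x,P,S)
    return x.x,np.linalg.norm(a-p),(b.inv()*r).magnitude()
def ori(tilt,yaw,flip): return R.from_euler('xyz',(np.pi,-tilt,yaw))*R.from_euler('z',np.pi*flip)
E
python3 - <<'E'
from kin import *
rng=np.random.default_rng(0)
for nm,p in {"graspA":(.553,-.02,.105),"backA":(.47,-.02,.19),"graspC":(.54,-.24,.105),"side":(.50,.17,.2),"drop":(.53,.12,.17),"backC":(.47,-.24,.18)}.items():
  for tilt in(.785,.65):
   for fl in(0,1):
    sols=[]
    for k in range(25):
        q,e,o=ik(np.array(p),ori(tilt,-.1,fl),rng.uniform(LO,HI),.0005)
        if e<.002 and o<.01:
            m=np.minimum(q-LO,HI-q); 
            if not any(np.linalg.norm(q-z)<.4 for z in sols): sols.append(q)
    sols.sort(key=lambda q:abs(q[2])); print(nm,tilt,fl,len(sols)); [print("   ",np.round(q,2)) for q in sols[:4]]
E
```

```text
graspA 0.785 0 0
graspA 0.785 1 0
graspA 0.65 0 2
    [ 0.05  0.58 -0.26  2.38  2.57  0.52  1.95]
    [ 0.38  0.65 -0.68  2.36  2.28  0.66  2.33]
graspA 0.65 1 4
    [ 0.05  0.58 -0.26  2.38  2.57  0.52 -1.19]
    [ 0.33  0.63 -0.61  2.37  2.33  0.63 -0.87]
    [ 0.71  0.88 -1.16  2.35  2.08  0.96 -0.43]
    [ 0.84  1.14 -1.45  2.35  2.02  1.25 -0.21]
backA 0.785 0 0
backA 0.785 1 0
backA 0.65 0 0
backA 0.65 1 0
graspC 0.785 0 6
    [0.38 0.66 0.08 2.34 3.59 0.67 1.42]
    [ 0.59  0.65 -0.18  2.33  3.43  0.59  1.65]
    [0.04 0.76 0.53 2.36 3.8  0.88 1.08]
    [ 1.08  0.79 -0.82  2.31  2.81  0.54  2.47]
graspC 0.785 1 6
    [ 0.6   0.66 -0.2   2.33  3.42  0.59 -1.47]
    [ 0.18  0.7   0.34  2.35  3.72  0.78 -1.92]
    [ 1.02  0.76 -0.74  2.31  2.9   0.53 -0.8 ]
    [ 1.23  0.91 -1.04  2.3   2.55  0.61 -0.32]
graspC 0.65 0 5
    [ 0.48  0.6  -0.08  2.26  3.57  0.37  1.45]
    [ 0.69  0.62 -0.35  2.25  3.2   0.32  1.87]
    [0.13 0.65 0.38 2.28 3.92 0.56 1.  ]
    [ 0.81  0.64 -0.5   2.25  2.94  0.31  2.17]
graspC 0.65 1 7
    [ 0.32  0.61  0.13  2.27  3.76  0.45 -1.92]
    [ 0.69  0.6
[... 847 characters left out ...]
  2.28]
    [-1.03  0.5   0.63  2.38  2.73  0.21  1.36]
    [-1.15  0.57  0.82  2.38  3.32  0.21  0.75]
drop 0.65 1 5
    [-0.73  0.42  0.23  2.36  2.12  0.32 -1.14]
    [-0.24  0.42 -0.37  2.34  1.86  0.54 -0.81]
    [-0.98  0.48  0.57  2.38  2.58  0.22 -1.63]
    [ 0.06  0.49 -0.74  2.33  1.79  0.7  -0.69]
backC 0.785 0 0
backC 0.785 1 0
backC 0.65 0 3
    [ 0.58  0.37 -0.1   2.37  3.93  0.29  1.14]
    [0.33 0.38 0.21 2.38 4.1  0.39 0.95]
    [ 0.81  0.38 -0.37  2.36  3.67  0.21  1.43]
backC 0.65 1 5
    [ 0.33  0.38  0.21  2.38  4.1   0.39 -2.19]
    [ 0.81  0.38 -0.37  2.36  3.67  0.21 -1.71]
    [ 1.25  0.5  -0.93  2.34  2.33  0.21 -0.31]
    [ 1.36  0.58 -1.1   2.34  2.04  0.3   0.01]
```

```bash
cat > oc.py <<'E'
from h import *
D={1:(.039,.022,.032,0),2:(.035,.025,.030,.052),3:(.037,.020,.035,0)}
def sil(f,cam,p,k,sc=2):
    a,b,l,kn=D[k]; z0=.08
    parts=[box(-a,a,-b,b,z0,z0+.036),box(.004,a-.004,-b*.8,b*.8,z0+.036,z0+.018+l)]
    if kn: parts.append(box(a,kn,-.012,.012,z0+.006,z0+.03))
    m=np.zeros((384*sc,512*sc),np.uint8)
    for q in parts:
        h=cv2.convexHull(((proj(f,loc(p,q),cam)+.5)*sc).astype(np.float32)).astype(np.int32); cv2.fillConvexPoly(m,h,1)
    return m
def clay(f,thr=75):
    h=cv2.cvtColor(f["color"],cv2.COLOR_RGB2HSV); return (h[:,:,1]>thr).astype(np.uint8)
E
python3 - <<'E'
from oc import *
s,w,cam=pickle.load(open("w3.pkl","rb"))
h=cv2.cvtColor(w["color"],cv2.COLOR_RGB2HSV)
print("sat C,B,A,slab,shadow",[h[int(v/1.5625),int(u/1.5625)].tolist() for u,v in[(720,285),(685,250),(610,235),(620,285),(405,270),(560,180),(370,290),(450,440),(700,180)]])
m=clay(w); 
for v in range(112,200,3): print(v,''.join('#' if m[v,u] else '.' for u in range(240,512,2)))
E
```

```text
sat C,B,A,slab,shadow [[16, 111, 120], [16, 106, 96], [16, 112, 171], [16, 114, 128], [16, 110, 197], [32, 40, 231], [31, 40, 232], [22, 62, 170], [23, 59, 221]]
112 ..............#######################################...................................................................................
115 ..............#######################################...................................................................................
118 ...........##########################################......................................................###...###....................
121 ........#############################################....................................................#################..............
124 ........##############################################.................................................#######################..........
127 .......###############################################..............#................................###########################........
130 .......###############################################...........#######.....######.....
[... 2591 characters left out ...]
......###################################################..################################.....############################............
190 ......###################################################..#################################......##########################............
193 ......###################################################...################################..............#############.................
196 ..........#..###########################################################################################################################
199 ########################################################################################################################################
```

```bash
cat > fitoc.py <<'E'
from oc import *
from scipy.optimize import minimize
s,w,cam=pickle.load(open("w3.pkl","rb")); S=pickle.load(open("f0.pkl","rb"))["side"]
mw=clay(w); ms=clay(S,90)
def fitset(views,g0):
    res=[]
    for k in D:
        def cost(p):
            c=0
            for f,cm,m,(u0,u1,v0,v1) in views:
                a=cv2.resize(sil(f,cm,p,k)[v0*2:v1*2,u0*2:u1*2].astype(np.float32),None,fx=.5,fy=.5,interpolation=cv2.INTER_AREA); b=m[v0:v1,u0:u1]
                c+=np.abs(a-b).sum()/max(b.sum(),1)
            return c
        best=min((minimize(cost,[g0[0],g0[1],y],method='Nelder-Mead',options=dict(initial_simplex=[[g0[0],g0[1],y],[g0[0]+.015,g0[1],y],[g0[0],g0[1]+.015,y],[g0[0],g0[1],y+.2]],xatol=1e-4)) for y in(-.5,-.2,0.1,.4)),key=lambda r:r.fun)
        res.append((best.fun,k,best.x))
    return sorted(res,key=lambda r:r[0])
if __name__=="__main__":
    for n,v,g in(("C",[(w,cam,mw,(422,511,112,194))],(.56,-.24)),("B",[(w,cam,mw,(355,425,112,194))],(.55,-.13)),
             ("Aw",[(w,cam,mw,(242,266,115,194))],(.567,-.02)),("As",[(S,None,ms,(204,250,208,250))],(.567,-.02)),("Bs",[(S,None,ms,(232,275,190,220))],(.55,-.13))):
        for r in fitset(v,g): print(n,r[1],round(r[0],3),np.round(r[2],4))
E
python3 fitoc.py
```

```text
C 3 0.071 [ 0.5562 -0.2321 -0.2797]
C 1 0.101 [ 0.5525 -0.2305 -0.2972]
C 2 0.169 [ 0.555  -0.2307 -0.4431]
B 1 0.06 [ 0.5435 -0.1404  0.1108]
B 3 0.078 [ 0.5445 -0.1412  0.1883]
B 2 0.093 [ 0.5395 -0.1404  0.1089]
Aw 1 0.027 [ 0.5597 -0.0228 -0.1127]
Aw 2 0.028 [ 0.5647 -0.0264 -0.1217]
Aw 3 0.028 [ 0.5608 -0.0207 -0.1184]
As 3 0.263 [ 0.5672 -0.021  -0.0634]
As 2 0.335 [ 0.5673 -0.0207 -0.4775]
As 1 0.339 [ 0.5705 -0.0238 -0.2623]
Bs 1 0.117 [ 0.5508 -0.14    0.2611]
Bs 3 0.119 [ 0.549  -0.1385  0.1978]
Bs 2 0.14 [ 0.5481 -0.1445  0.2967]
```

```bash
cat > sim.py <<'E'
from kin import *
def path(q,wps,fl=1,n=10):
    """wps: (x,y,z,tilt,yaw). nearest-solution following"""
    for (x,y,z,t,yw) in wps:
        p0,r0=fk(q,P,S); rt=ori(t,yw,fl); rv=(r0.inv()*rt).as_rotvec(); e=o=0; vmax=0
        for i in range(1,n+1):
            q2,e,o=ik(p0+(np.array([x,y,z])-p0)*i/n,r0*R.from_rotvec(rv*i/n),q,.003,.005); vmax=max(vmax,np.abs(q2-q).max()); q=q2
        print((x,y,z,t,yw),np.round(q,2),"err %.3f %.3f step %.2f"%(e,o,vmax))
    return q
E
python3 - <<'E'
from sim import *
from workcell import observe
q=observe()["qpos"]
q=path(q,[(.47,.02,.42,.3,-.05),(.5,.17,.35,.0,-.05),(.5,.17,.25,.3,-.1),(.52,.17,.19,.65,-.1),(.51,.06,.16,.65,-.115),(.505,-.02,.15,.65,-.115),(.547,-.02,.105,.65,-.115),(.547,-.02,.13,.65,-.115),(.547,.1,.14,.65,-.115),(.55,.12,.14,.65,-.115)])
E
```

```text
(0.47, 0.02, 0.42, 0.3, -0.05) [ 1.64 -0.29 -1.5   1.9  -0.38  0.98  1.79] err 0.002 0.006 step 0.11
(0.5, 0.17, 0.35, 0.0, -0.05) [ 1.36 -0.29 -1.5   1.97 -0.41  0.97  1.54] err 0.095 0.252 step 0.04
(0.5, 0.17, 0.25, 0.3, -0.1) [ 1.24 -0.29 -1.5   2.23 -0.45  0.52  1.52] err 0.113 0.174 step 0.06
(0.52, 0.17, 0.19, 0.65, -0.1) [ 1.17 -0.29 -1.5   2.39 -0.67  0.17  1.73] err 0.154 0.121 step 0.06
(0.51, 0.06, 0.16, 0.65, -0.115) [ 1.41 -0.29 -1.5   2.42 -1.03  0.21  2.26] err 0.154 0.065 step 0.17
(0.505, -0.02, 0.15, 0.65, -0.115) [ 1.6  -0.29 -1.49  2.42 -1.14  0.27  2.51] err 0.157 0.049 step 0.06
(0.547, -0.02, 0.105, 0.65, -0.115) [ 0.8   1.05 -1.36  2.36  2.03  1.16 -0.3 ] err 0.000 0.000 step 3.00
(0.547, -0.02, 0.13, 0.65, -0.115) [ 0.83  0.99 -1.41  2.35  1.96  1.13 -0.27] err 0.000 0.000 step 0.01
(0.547, 0.1, 0.14, 0.65, -0.115) [ 0.51  0.99 -1.42  2.3   1.86  1.31 -0.44] err 0.000 0.000 step 0.03
(0.55, 0.12, 0.14, 0.65, -0.115) [ 0.46  1.   -1.41  2.28  1.85  1.33 -0.46] err 0.000 0.000 step 0.01
```

```bash
cat >> sim.py <<'E'
def rowsto(wp,n=10,fl=1,start=None):
    from h import rows
    x,y,z,t,yw=wp; e=ori(t,yw,fl).as_euler('xyz')
    return rows((x,y,z),e,n,start)
E
python3 -c "
from sim import *
print(rowsto((.50,.05,.46,.1,-.05)))"
```

```text
[[-0.59  0.59 -0.38  0.07  0.54 -0.25]
 [-0.58  0.58 -0.42  0.07  0.54 -0.25]
 [-0.57  0.56 -0.45  0.07  0.54 -0.25]
 [-0.56  0.54 -0.49  0.07  0.54 -0.25]
 [-0.54  0.52 -0.52  0.07  0.54 -0.25]
 [-0.52  0.5  -0.56  0.07  0.54 -0.25]
 [-0.5   0.49 -0.59  0.07  0.54 -0.25]
 [-0.48  0.47 -0.62  0.07  0.54 -0.25]
 [-0.46  0.45 -0.65  0.07  0.54 -0.25]
 [-0.43  0.44 -0.68  0.07  0.54 -0.25]]
```

Emit:
move_arm([
  [[-0.59,0.59,-0.38,0.07,0.54,-0.25,1],[-0.58,0.58,-0.42,0.07,0.54,-0.25,1],[-0.57,0.56,-0.45,0.07,0.54,-0.25,1],[-0.56,0.54,-0.49,0.07,0.54,-0.25,1],[-0.54,0.52,-0.52,0.07,0.54,-0.25,1],[-0.52,0.5,-0.56,0.07,0.54,-0.25,1],[-0.5,0.49,-0.59,0.07,0.54,-0.25,1],[-0.48,0.47,-0.62,0.07,0.54,-0.25,1],[-0.46,0.45,-0.65,0.07,0.54,-0.25,1],[-0.43,0.44,-0.68,0.07,0.54,-0.25,1]],
])

```text
clock: 26.45
position: [0.4401, 0.0448, 0.4783]
tool_rot: [3.138, 0.149, 3.087]
force: [0.5, -0.6, -0.5]
grip_width: 0.0855
finger_force: 0.0
```

Run:
```python
from sim import *
from workcell import observe
s=observe(); q=s["qpos"]; print(s["position"],s["tool_rot"],np.round(q,2))
path(q,[(.53,.17,.30,.1,-.05),(.53,.17,.2,.65,-.1)])
for q3 in(-.1,): 
    q=ik(np.array((.53,.17,.30)),ori(.0,-.05,1),np.array([-.3,.5,-.1,1.7,.1,.8,.97]),.01)[0]; print(np.round(q,2))
    q=path(q,[(.53,.17,.25,.3,-.1),(.53,.17,.2,.65,-.1),(.51,.06,.16,.65,-.115),(.505,-.02,.15,.65,-.115),(.547,-.02,.105,.65,-.115),(.547,-.02,.13,.65,-.115),(.547,.1,.14,.65,-.115)])
```

```text
[0.44008335 0.04478294 0.47833709] [3.13773075 0.14920547 3.08741584] [ 1.64 -0.3  -1.49  1.73 -0.33  1.3   1.71]
(0.53, 0.17, 0.3, 0.1, -0.05) [ 1.34 -0.29 -1.5   2.08 -0.45  0.77  1.59] err 0.121 0.263 step 0.06
(0.53, 0.17, 0.2, 0.65, -0.1) [ 1.18 -0.29 -1.5   2.38 -0.65  0.17  1.72] err 0.153 0.121 step 0.09
[-0.31  0.36 -0.14  1.72  0.06  1.06  1.05]
(0.53, 0.17, 0.25, 0.3, -0.1) [-0.47  0.3  -0.05  2.    0.33  0.62  0.71] err 0.000 0.000 step 0.05
(0.53, 0.17, 0.2, 0.65, -0.1) [-0.96  0.39  0.38  2.3   1.65  0.28 -0.75] err 0.000 0.000 step 0.30
(0.51, 0.06, 0.16, 0.65, -0.115) [ 0.03  0.43 -0.55  2.42  2.01  0.59 -0.87] err 0.000 0.000 step 0.34
(0.505, -0.02, 0.15, 0.65, -0.115) [ 0.88  0.94 -1.49  2.42  1.88  1.15 -0.29] err 0.004 0.012 step 0.23
(0.547, -0.02, 0.105, 0.65, -0.115) [ 0.81  1.06 -1.38  2.36  2.03  1.18 -0.29] err 0.000 0.000 step 0.02
(0.547, -0.02, 0.13, 0.65, -0.115) [ 0.84  1.01 -1.42  2.35  1.96  1.15 -0.26] err 0.000 0.000 step 0.01
(0.547, 0.1, 0.14, 0.65, -0.115) [ 0.52  1.01 -1.43  2.3   1.86  1.32 -0.44] err 0.000 0.000 step 0.03
```

```bash
cat > srch.py <<'E'
from sim import *
from workcell import observe
import time
def jac(q):
    p,r=fk(q,P,S); J=np.zeros((6,7))
    for i in range(7):
        d=q.copy(); d[i]+=1e-5; a,b=fk(d,P,S); J[:3,i]=(a-p)/1e-5; J[3:,i]=(b*r.inv()).as_rotvec()/1e-5
    return p,r,J
def step(q,p,r):
    for _ in range(3):
        a,b,J=jac(q); e=np.r_[p-a,(r*b.inv()).as_rotvec()*.3]; J[3:]*=.3
        free=np.ones(7,bool)
        for _ in range(4):
            Jf=J[:,free]; dq=np.zeros(7); dq[free]=Jf.T@np.linalg.solve(Jf@Jf.T+1e-5*np.eye(6),e)
            bad=free&(((q+dq)<LO+.004)|((q+dq)>HI-.004))
            if not bad.any(): break
            free&=~bad
        q=np.clip(q+dq,LO+.004,HI-.004)
    return q
def follow(q,wp,fl,maxn=25):
    x,y,z,t,yw=wp; p0,r0=fk(q,P,S); rt=ori(t,yw,fl); rv=(r0.inv()*rt).as_rotvec(); d=np.array([x,y,z])-p0
    n=int(np.ceil(max(np.linalg.norm(d)/.019,np.linalg.norm(rv)/.1))); mx=0
    for i in range(1,n+1):
        q2=step(q,p0+d*i/n,r0*R.from_rotvec(rv*i/n)); mx=max(mx,np.abs(q2-q).max()); q=q2
    a,b=fk(q,P,S); return q,n,np.linalg.norm(a-[x,y,z])+ (b.inv()*rt).magnitude()*.1,mx
if __name__=="__main__":
    q0=observe()["qpos"]; rng=np.random.default_rng(1); best=[]; t0=time.time()
    while time.time()-t0<240:
        q=q0.copy(); tot=0; seq=[]; ok=True
        for k in range(rng.integers(1,4)):
            yw=rng.uniform(-1.5,1.5); 
            if rng.random()<.5: wp=(rng.uniform(.4,.75),rng.uniform(-.4,.4),rng.uniform(.44,.65),rng.uniform(-.5,.9),yw)
            else: wp=(rng.uniform(.4,.7),rng.uniform(.17,.45),rng.uniform(.2,.5),rng.uniform(-.5,.9),yw)
            q,n,e,mx=follow(q,wp,1); seq.append(tuple(np.round(wp,2))); tot+=n
            if e>.03 or mx>.16 or tot>90: ok=False;break
        if not ok: continue
        q,n,e,mx=follow(q,(.53,.17,.3,.0,-.05),1); tot+=n
        c=tot/10+8*max(0,abs(q[2])-.4)+(100*e if e>.01 else 0)
        best.append((c,tot,seq,np.round(q,2),e,mx))
    best.sort(key=lambda b:b[0]); print(len(best)); [print(b) for b in best[:6]]
E
python3 srch.py
```

```text
50
(np.float64(2.8380463498945607), 27, [(np.float64(0.44), np.float64(0.21), np.float64(0.28), np.float64(0.75), np.float64(0.97))], array([-0.11,  0.39, -0.42,  1.71,  0.17,  1.09,  0.94]), np.float64(1.794592695423116e-10), np.float64(0.19249224326584202))
(np.float64(4.505179403895311), 44, [(np.float64(0.41), np.float64(0.28), np.float64(0.48), np.float64(0.8), np.float64(0.68)), (np.float64(0.51), np.float64(0.34), np.float64(0.63), np.float64(0.85), np.float64(1.15))], array([-0.11,  0.38, -0.41,  1.71,  0.17,  1.09,  0.95]), np.float64(8.314414311580438e-11), np.float64(0.08995818506576159))
(np.float64(5.256440356365312), 39, [(np.float64(0.41), np.float64(0.18), np.float64(0.44), np.float64(0.39), np.float64(0.95)), (np.float64(0.55), np.float64(0.33), np.float64(0.44), np.float64(0.76), np.float64(1.49))], array([ 0.  ,  0.41, -0.57,  1.7 ,  0.24,  1.1 ,  0.88]), np.float64(1.656652711805805e-10), np.float64(0.10732622600953978))
(np.float64(5.748204046571928), 32, [(np.float64(0.49), np.float64(0.22), np.float64(0.44), np.float64(0.65), np.float64(1.45))], array([ 0.11,  0.44, -0.72,  1.7 ,  0.31,  1.13,  0.82]), np.float64(2.5217841031393924e-10), np.float64(0.12233242607199091))
(np.float64(6.01750691511704), 35, [(np.float64(0.4), np.float64(0.31), np.float64(0.59), np.float64(0.8), np.float64(0.46))], array([ 0.1 ,  0.44, -0.71,  1.7 ,  0.31,  1.13,  0.82]), np.float64(5.472195430268307e-11), np.float64(0.04282967877819449))
(np.float64(6.061140505410071), 32, [(np.float64(0.44), np.float64(0.33), np.float64(0.47), np.float64(0.53), np.float64(1.43))], array([ 0.13,  0.45, -0.76,  1.7 ,  0.33,  1.13,  0.8 ]), np.float64(1.3711353772284602e-10), np.float64(0.09907311409312825))
```

```bash
cat > mission.py <<'E'
from srch import *
T=.65
def run(q,wps,v=True):
    tot=0
    for wp in wps:
        q,n,e,mx=follow(q,wp,1); tot+=n
        if v: print(wp,n,np.round(q,2),"e %.3f mx %.2f"%(e,mx))
    print("rows",tot); return q
def off(x,y,yw,dx,dy,T=T):
    return [(.51,.10,.16,T,yw),(.505,y-.04*yw,.15,T,yw),(x,y,.105,T,yw),(.51,y,.128,T,yw),(.52,.11,.135,T,yw*.5),(dx,dy,.09,.55,-.05),(dx-.02,dy,.15,T,-.05)]
A=off(.547,-.020,-.115,.58,.15); B=off(.529,-.142,.12,.58,.095); C=off(.542,-.228,-.28,.51,.12)
E
python3 - <<'E'
from mission import *
q0=observe()["qpos"]
for pre in ([(.44,.21,.28,.75,.97),(.53,.17,.2,T,-.1)],[(.41,.28,.48,.8,.68),(.51,.34,.6,.85,1.15),(.53,.17,.2,T,-.1)],[(.49,.22,.44,.65,1.45),(.53,.17,.2,T,-.1)],[(.4,.31,.59,.8,.46),(.53,.17,.2,T,-.1)]):
    print("==="); q=run(q0,pre); q=run(q,A)
q=run(q,B); q=run(q,C)
E
```

```text
===
(0.44, 0.21, 0.28, 0.75, 0.97) 14 [ 0.88  0.36 -1.37  2.3  -0.34  0.17  2.5 ] e 0.010 mx 0.10
(0.53, 0.17, 0.2, 0.65, -0.1) 11 [ 0.9   0.45 -1.02  2.25 -0.34  0.17  2.5 ] e 0.206 mx 0.05
rows 25
(0.51, 0.1, 0.16, 0.65, -0.115) 8 [ 0.94  0.56 -0.94  2.23 -0.34  0.17  2.5 ] e 0.177 mx 0.02
(0.505, -0.0154, 0.15, 0.65, -0.115) 7 [ 1.04  0.55 -0.88  2.23 -0.34  0.17  2.5 ] e 0.134 mx 0.02
(0.547, -0.02, 0.105, 0.65, -0.115) 6 [ 0.92  0.62 -0.77  2.17 -0.34  0.17  2.5 ] e 0.137 mx 0.03
(0.51, -0.02, 0.128, 0.65, -0.115) 6 [ 0.96  0.6  -0.8   2.18 -0.34  0.17  2.5 ] e 0.133 mx 0.01
(0.52, 0.11, 0.135, 0.65, -0.0575) 12 [ 0.82  0.61 -0.86  2.19 -0.34  0.17  2.5 ] e 0.168 mx 0.01
(0.58, 0.15, 0.09, 0.55, -0.05) 9 [ 0.6   0.72 -0.71  2.08 -0.34  0.17  2.5 ] e 0.169 mx 0.05
(0.5599999999999999, 0.15, 0.15, 0.65, -0.05) 7 [ 0.66  0.66 -0.8   2.07 -0.34  0.17  2.5 ] e 0.169 mx 0.03
rows 55
===
(0.41, 0.28, 0.48, 0.8, 0.68) 13 [ 0.3  -0.28 -0.78  2.12 -0.65  0.49  2.17] e 0.000 mx 0.14
(0.51, 0.34, 0.6, 0.85, 1.15) 9 [ 0.69  0.13 -1.24  1.61 -0.48  0.83  2.43] e 0.000 mx 0.42
(0.53, 0.17, 0.2
[... 3247 characters left out ...]
0.000 mx 0.03
rows 46
(0.51, 0.1, 0.16, 0.65, -0.28) 3 [ 0.45  0.97 -1.49  2.33  1.72  1.47 -0.63] e 0.000 mx 0.11
(0.505, -0.2168, 0.15, 0.65, -0.28) 17 [ 1.33  0.96 -1.44  2.34  1.93  0.93  0.  ] e 0.000 mx 0.06
(0.542, -0.228, 0.105, 0.65, -0.28) 4 [ 1.25  1.07 -1.35  2.26  2.04  0.96  0.  ] e 0.000 mx 0.03
(0.51, -0.228, 0.128, 0.65, -0.28) 3 [ 1.32  1.01 -1.4   2.32  1.99  0.94  0.  ] e 0.000 mx 0.02
(0.52, 0.11, 0.135, 0.65, -0.14) 18 [ 0.47  1.03 -1.46  2.35  1.85  1.41 -0.53] e 0.000 mx 0.05
(0.51, 0.12, 0.09, 0.55, -0.05) 3 [ 0.48  1.1  -1.42  2.34  1.86  1.34 -0.43] e 0.000 mx 0.04
(0.49, 0.12, 0.15, 0.65, -0.05) 4 [ 0.48  0.96 -1.5   2.42  1.82  1.35 -0.53] e 0.000 mx 0.06
rows 52
```

Run:
```python
from mission import *
def pts(q):
    r=R.from_euler('z',S[0]*q[0]+P[16]); p=np.array([0,0,P[0]]); o=[]
    r=r*R.from_euler('y',q[1]); p=p+r.apply(P[1:4]); r=r*R.from_euler('z',S[1]*q[2]); p=p+r.apply(P[4:7]); o.append(p)
    r=r*R.from_euler('y',q[3]); p=p+r.apply(P[7:10]); r=r*R.from_euler('z',S[2]*q[4]); p=p+r.apply(P[10:13]); o.append(p)
    return np.round(o,2).tolist()
q=observe()["qpos"]; print(pts(q))
for wp in [(.4,.31,.59,.8,.46),(.53,.17,.2,T,-.1)]+A+B+C:
    q,n,e,mx=follow(q,wp,1); print(np.round(wp,2),"elbow,wrist",pts(q))
```

```text
[[-0.01, 0.14, 0.83], [0.39, 0.05, 0.78]]
[0.4  0.31 0.59 0.8  0.46] elbow,wrist [[-0.14, -0.03, 0.83], [0.2, 0.21, 0.8]]
[ 0.53  0.17  0.2   0.65 -0.1 ] elbow,wrist [[0.29, -0.09, 0.76], [0.34, 0.19, 0.44]]
[ 0.51  0.1   0.16  0.65 -0.12] elbow,wrist [[0.29, -0.12, 0.74], [0.32, 0.12, 0.4]]
[ 0.5  -0.02  0.15  0.65 -0.12] elbow,wrist [[0.26, -0.33, 0.64], [0.33, 0.01, 0.4]]
[ 0.55 -0.02  0.1   0.65 -0.12] elbow,wrist [[0.31, -0.34, 0.59], [0.36, 0.0, 0.35]]
[ 0.51 -0.02  0.13  0.65 -0.12] elbow,wrist [[0.28, -0.33, 0.63], [0.34, 0.0, 0.38]]
[ 0.52  0.11  0.14  0.65 -0.06] elbow,wrist [[0.38, -0.22, 0.62], [0.33, 0.12, 0.38]]
[ 0.58  0.15  0.09  0.55 -0.05] elbow,wrist [[0.42, -0.2, 0.57], [0.42, 0.16, 0.35]]
[ 0.56  0.15  0.15  0.65 -0.05] elbow,wrist [[0.39, -0.2, 0.62], [0.37, 0.16, 0.4]]
[0.51 0.1  0.16 0.65 0.12] elbow,wrist [[0.32, -0.27, 0.64], [0.32, 0.08, 0.41]]
[ 0.5  -0.15  0.15  0.65  0.12] elbow,wrist [[0.08, -0.41, 0.64], [0.32, -0.17, 0.4]]
[ 0.53 -0.14  0.1   0.65  0.12] elbow,wrist [[0.13, -0.44, 0.58], [0.34, -0.16, 0.35]]
[ 0.51 -0.14  0.13  0.65  0.12] elbow,wrist
[... 190 characters left out ...]
.42, 0.1, 0.35]]
[ 0.56  0.1   0.15  0.65 -0.05] elbow,wrist [[0.37, -0.27, 0.58], [0.37, 0.1, 0.4]]
[ 0.51  0.1   0.16  0.65 -0.28] elbow,wrist [[0.39, -0.21, 0.6], [0.33, 0.15, 0.4]]
[ 0.5  -0.22  0.15  0.65 -0.28] elbow,wrist [[0.09, -0.44, 0.61], [0.33, -0.16, 0.4]]
[ 0.54 -0.23  0.1   0.65 -0.28] elbow,wrist [[0.13, -0.46, 0.56], [0.36, -0.18, 0.35]]
[ 0.51 -0.23  0.13  0.65 -0.28] elbow,wrist [[0.09, -0.45, 0.59], [0.33, -0.18, 0.37]]
[ 0.52  0.11  0.14  0.65 -0.14] elbow,wrist [[0.4, -0.23, 0.58], [0.34, 0.14, 0.38]]
[ 0.51  0.12  0.09  0.55 -0.05] elbow,wrist [[0.42, -0.24, 0.54], [0.35, 0.13, 0.35]]
[ 0.49  0.12  0.15  0.65 -0.05] elbow,wrist [[0.38, -0.22, 0.61], [0.3, 0.13, 0.39]]
```

Run:
```python
from mission import *
q0=observe()["qpos"]
qs=run(q0,[(.4,.31,.59,.8,.46),(.53,.17,.2,.65,-.1)])
for T in(.70,.74):
    q=run(qs,[(.52,.10,.16,.65,-.115),(.518,-.018,.14,T,-.115),(.542,-.020,.105,T,-.115),(.525,-.02,.125,T,-.115),(.525,.11,.135,.65,-.06)])
```

```text
(0.4, 0.31, 0.59, 0.8, 0.46) 16 [ 0.03 -0.29 -0.73  1.86  0.03  0.72  1.27] e 0.000 mx 0.13
(0.53, 0.17, 0.2, 0.65, -0.1) 23 [ 0.2   0.57 -1.09  2.25  1.61  0.93 -0.53] e 0.000 mx 0.21
rows 39
(0.52, 0.1, 0.16, 0.65, -0.115) 5 [ 0.31  0.61 -1.05  2.36  1.81  0.9  -0.65] e 0.000 mx 0.04
(0.518, -0.018, 0.14, 0.7, -0.115) 7 [ 0.82  0.92 -1.39  2.42  1.98  1.12 -0.37] e 0.009 mx 0.36
(0.542, -0.02, 0.105, 0.7, -0.115) 3 [ 0.78  1.02 -1.31  2.4   2.12  1.17 -0.41] e 0.000 mx 0.05
(0.525, -0.02, 0.125, 0.7, -0.115) 2 [ 0.79  0.94 -1.33  2.42  2.05  1.12 -0.41] e 0.005 mx 0.06
(0.525, 0.11, 0.135, 0.65, -0.06) 7 [ 0.48  0.94 -1.37  2.36  1.88  1.24 -0.5 ] e 0.000 mx 0.05
rows 24
(0.52, 0.1, 0.16, 0.65, -0.115) 5 [ 0.31  0.61 -1.05  2.36  1.81  0.9  -0.65] e 0.000 mx 0.04
(0.518, -0.018, 0.14, 0.74, -0.115) 7 [ 0.61  0.67 -1.03  2.42  2.12  0.84 -0.64] e 0.018 mx 0.06
(0.542, -0.02, 0.105, 0.74, -0.115) 3 [ 0.79  1.1  -1.36  2.43  2.17  1.27 -0.39] e 0.000 mx 0.16
(0.525, -0.02, 0.125, 0.74, -0.115) 2 [ 0.77  1.   -1.36  2.43  2.09  1.22 -0.42] e 0.014 mx 0.06
(0.525, 0.11, 0.135, 0.65, -0.06) 7 [ 0.5   0.99 -1.42  2.36  1.88  1.3  -0.47] e 0.000 mx 0.04
rows 24
```

```bash
cat >> sim.py <<'E'
def plan(wps,start=None,fl=1):
    from h import rows
    out=[]
    for (wp,n) in wps:
        e=ori(*wp[3:],fl).as_euler('xyz'); out.append(rows(wp[:3],e,n,start)); start=(wp[:3],e)
    for i,r in enumerate(np.vstack(out)):
        if i%10==0: print()
        print("["+",".join("%g"%v for v in r+0.)+"]",end=",")
    print()
E
python3 -c "
from sim import *
plan([((.4,.31,.59,.8,.46),16),((.53,.17,.2,.65,-.1),24)])"
```

```text
[0.12,0.82,-0.37,-0.14,-0.38,-0.28],[0.08,0.83,-0.36,-0.14,-0.38,-0.28],[0.04,0.84,-0.35,-0.14,-0.38,-0.28],[0,0.84,-0.34,-0.14,-0.38,-0.28],[-0.04,0.85,-0.32,-0.14,-0.38,-0.28],[-0.07,0.85,-0.31,-0.14,-0.38,-0.28],[-0.11,0.85,-0.29,-0.14,-0.38,-0.28],[-0.15,0.85,-0.28,-0.14,-0.38,-0.28],[-0.18,0.85,-0.26,-0.14,-0.38,-0.28],[-0.22,0.85,-0.24,-0.14,-0.38,-0.28],
[-0.25,0.85,-0.21,-0.14,-0.38,-0.28],[-0.28,0.84,-0.19,-0.14,-0.38,-0.28],[-0.31,0.84,-0.17,-0.14,-0.38,-0.28],[-0.35,0.83,-0.14,-0.14,-0.38,-0.28],[-0.37,0.82,-0.12,-0.14,-0.38,-0.28],[-0.4,0.81,-0.09,-0.14,-0.38,-0.28],[0.5,-0.38,0.65,0.15,0.06,0.17],[0.49,-0.38,0.66,0.15,0.06,0.17],[0.48,-0.38,0.67,0.15,0.06,0.17],[0.47,-0.38,0.67,0.15,0.06,0.17],
[0.46,-0.37,0.68,0.15,0.06,0.17],[0.45,-0.37,0.69,0.15,0.06,0.17],[0.44,-0.37,0.7,0.15,0.06,0.17],[0.43,-0.37,0.71,0.15,0.06,0.17],[0.42,-0.36,0.72,0.15,0.06,0.17],[0.41,-0.36,0.72,0.15,0.06,0.17],[0.4,-0.35,0.73,0.15,0.06,0.17],[0.39,-0.35,0.74,0.15,0.06,0.17],[0.38,-0.34,0.75,0.15,0.06,0.17],[0.37,-0.34,0.76,0.15,0.06,0.17],
[0.36,-0.33,0.76,0.15,0.06,0.17],[0.34,-0.33,0.77,0.15,0.06,0.17],[0.33,-0.32,0.78,0.15,0.06,0.17],[0.32,-0.32,0.78,0.15,0.06,0.17],[0.31,-0.31,0.79,0.15,0.06,0.17],[0.3,-0.3,0.8,0.15,0.06,0.17],[0.29,-0.29,0.8,0.15,0.06,0.17],[0.28,-0.29,0.81,0.15,0.06,0.17],[0.27,-0.28,0.82,0.15,0.06,0.17],[0.26,-0.27,0.82,0.15,0.06,0.17],
```

Emit:
move_arm([
  [[0.12,0.82,-0.37,-0.14,-0.38,-0.28,1],[0.08,0.83,-0.36,-0.14,-0.38,-0.28,1],[0.04,0.84,-0.35,-0.14,-0.38,-0.28,1],[0,0.84,-0.34,-0.14,-0.38,-0.28,1],[-0.04,0.85,-0.32,-0.14,-0.38,-0.28,1],[-0.07,0.85,-0.31,-0.14,-0.38,-0.28,1],[-0.11,0.85,-0.29,-0.14,-0.38,-0.28,1],[-0.15,0.85,-0.28,-0.14,-0.38,-0.28,1],[-0.18,0.85,-0.26,-0.14,-0.38,-0.28,1],[-0.22,0.85,-0.24,-0.14,-0.38,-0.28,1]],
])

```text
clock: 27.45
position: [0.4147, 0.2108, 0.5479]
tool_rot: [3.094, 0.561, -2.896]
force: [1.1, 0.8, -0.2]
grip_width: 0.0853
finger_force: 0.0
```

Emit:
move_arm([
  [[-0.25,0.85,-0.21,-0.14,-0.38,-0.28,1],[-0.28,0.84,-0.19,-0.14,-0.38,-0.28,1],[-0.31,0.84,-0.17,-0.14,-0.38,-0.28,1],[-0.35,0.83,-0.14,-0.14,-0.38,-0.28,1],[-0.37,0.82,-0.12,-0.14,-0.38,-0.28,1],[-0.4,0.81,-0.09,-0.14,-0.38,-0.28,1],[0.5,-0.38,0.65,0.15,0.06,0.17,1],[0.49,-0.38,0.66,0.15,0.06,0.17,1],[0.48,-0.38,0.67,0.15,0.06,0.17,1],[0.47,-0.38,0.67,0.15,0.06,0.17,1]],
])

```text
clock: 28.45
position: [0.4217, 0.2861, 0.5237]
tool_rot: [3.135, 0.777, -2.78]
force: [-0.1, -0.3, 0.4]
grip_width: 0.0852
finger_force: 0.0
```

Run:
```python
from mission import *
s=observe(); q=s["qpos"]; print(s["clock"],s["position"],np.round(q,2)); 
q=run(q,[(.53,.17,.2,.65,-.1),(.52,.10,.16,.65,-.115),(.518,-.018,.14,.7,-.115),(.542,-.020,.105,.7,-.115)])
plan([((.53,.17,.2,.65,-.1),20)])
```

```text
28.45 [0.42168342 0.2860966  0.52374239] [ 0.18 -0.27 -0.85  1.98  0.09  0.6   1.15]
(0.53, 0.17, 0.2, 0.65, -0.1) 19 [ 0.2   0.56 -1.09  2.25  1.61  0.93 -0.53] e 0.000 mx 0.29
(0.52, 0.1, 0.16, 0.65, -0.115) 5 [ 0.31  0.61 -1.04  2.36  1.81  0.89 -0.65] e 0.000 mx 0.04
(0.518, -0.018, 0.14, 0.7, -0.115) 7 [ 0.82  0.91 -1.38  2.42  1.99  1.11 -0.38] e 0.009 mx 0.36
(0.542, -0.02, 0.105, 0.7, -0.115) 3 [ 0.77  1.01 -1.3   2.4   2.12  1.16 -0.41] e 0.000 mx 0.05
rows 34

[0.46,-0.37,0.68,0.15,0.06,0.17],[0.45,-0.37,0.69,0.15,0.06,0.17],[0.44,-0.37,0.7,0.15,0.06,0.17],[0.43,-0.36,0.71,0.15,0.06,0.17],[0.42,-0.36,0.71,0.15,0.06,0.17],[0.41,-0.36,0.72,0.15,0.06,0.17],[0.4,-0.35,0.73,0.15,0.06,0.17],[0.39,-0.35,0.74,0.15,0.06,0.17],[0.37,-0.34,0.75,0.15,0.06,0.17],[0.36,-0.34,0.75,0.15,0.06,0.17],
[0.35,-0.33,0.76,0.15,0.06,0.17],[0.34,-0.33,0.77,0.15,0.06,0.17],[0.33,-0.32,0.77,0.15,0.06,0.17],[0.32,-0.31,0.78,0.15,0.06,0.17],[0.31,-0.31,0.79,0.15,0.06,0.17],[0.3,-0.3,0.79,0.15,0.06,0.17],[0.29,-0.29,0.8,0.15,0.06,0.17],[0.28,-0.29,0.81,0.15,0.06,0.17],[0.27,-0.28,0.81,0.15,0.06,0.17],[0.26,-0.27,0.82,0.15,0.06,0.17],
```

Emit:
move_arm([
  [[0.46,-0.37,0.68,0.15,0.06,0.17,1],[0.45,-0.37,0.69,0.15,0.06,0.17,1],[0.44,-0.37,0.7,0.15,0.06,0.17,1],[0.43,-0.36,0.71,0.15,0.06,0.17,1],[0.42,-0.36,0.71,0.15,0.06,0.17,1],[0.41,-0.36,0.72,0.15,0.06,0.17,1],[0.4,-0.35,0.73,0.15,0.06,0.17,1],[0.39,-0.35,0.74,0.15,0.06,0.17,1],[0.37,-0.34,0.75,0.15,0.06,0.17,1],[0.36,-0.34,0.75,0.15,0.06,0.17,1]],
])

```text
clock: 29.45
position: [0.4754, 0.2259, 0.3649]
tool_rot: [3.131, 0.711, -3.021]
force: [-0.1, -1.9, -0.1]
grip_width: 0.0857
finger_force: 0.0
```

Emit:
move_arm([
  [[0.35,-0.33,0.76,0.15,0.06,0.17,1],[0.34,-0.33,0.77,0.15,0.06,0.17,1],[0.33,-0.32,0.77,0.15,0.06,0.17,1],[0.32,-0.31,0.78,0.15,0.06,0.17,1],[0.31,-0.31,0.79,0.15,0.06,0.17,1],[0.3,-0.3,0.79,0.15,0.06,0.17,1],[0.29,-0.29,0.8,0.15,0.06,0.17,1],[0.28,-0.29,0.81,0.15,0.06,0.17,1],[0.27,-0.28,0.81,0.15,0.06,0.17,1],[0.26,-0.27,0.82,0.15,0.06,0.17,1]],
])

```text
clock: 30.45
position: [0.5277, 0.1694, 0.2026]
tool_rot: [-3.137, 0.646, 3.04]
force: [0.5, 0.1, 1.2]
grip_width: 0.0855
finger_force: 0.0
```

Run:
```python
from mission import *
s=observe(); q=s["qpos"]; print(s["clock"],s["position"],s["tool_rot"],np.round(q,2)); 
q=run(q,[(.52,.10,.16,.65,-.115),(.518,-.018,.14,.7,-.115),(.542,-.020,.105,.7,-.115)])
plan([((.52,.10,.16,.65,-.115),6),((.518,-.018,.14,.67,-.115),9),((.542,-.020,.105,.7,-.115),5)])
```

```text
30.45 [0.52767317 0.16938492 0.20259127] [-3.13726276  0.64554561  3.0395403 ] [ 0.2   0.56 -1.1   2.24  1.59  0.93 -0.52]
(0.52, 0.1, 0.16, 0.65, -0.115) 5 [ 0.31  0.61 -1.05  2.36  1.81  0.9  -0.65] e 0.000 mx 0.05
(0.518, -0.018, 0.14, 0.7, -0.115) 7 [ 0.82  0.92 -1.39  2.42  1.98  1.11 -0.38] e 0.009 mx 0.36
(0.542, -0.02, 0.105, 0.7, -0.115) 3 [ 0.78  1.02 -1.31  2.4   2.12  1.17 -0.41] e 0.000 mx 0.05
rows 15

[0.22,-0.58,0.28,0.01,-0.01,0.02],[0.22,-0.58,0.28,0.01,-0.01,0.02],[0.22,-0.58,0.28,0.01,-0.01,0.02],[0.21,-0.58,0.28,0.01,-0.01,0.02],[0.21,-0.58,0.28,0.01,-0.01,0.02],[0.21,-0.58,0.28,0.01,-0.01,0.02],[0.02,-0.65,0.13,0,-0.02,0],[0.02,-0.65,0.13,0,-0.02,0],[0.02,-0.65,0.13,0,-0.02,0],[0.02,-0.65,0.13,0,-0.02,0],
[0.02,-0.65,0.13,0,-0.02,0],[0.02,-0.65,0.13,0,-0.02,0],[0.02,-0.65,0.13,0,-0.02,0],[0.02,-0.65,0.13,0,-0.02,0],[0.02,-0.65,0.13,0,-0.02,0],[0.03,0.01,0.42,0,-0.06,0],[0.03,0.01,0.42,0,-0.06,0],[0.03,0.01,0.42,0,-0.06,0],[0.04,0.01,0.42,0,-0.06,0],[0.04,0.01,0.42,0,-0.06,0],
```

Emit:
move_arm([
  [[0.22,-0.58,0.28,0.01,-0.01,0.02,1],[0.22,-0.58,0.28,0.01,-0.01,0.02,1],[0.22,-0.58,0.28,0.01,-0.01,0.02,1],[0.21,-0.58,0.28,0.01,-0.01,0.02,1],[0.21,-0.58,0.28,0.01,-0.01,0.02,1],[0.21,-0.58,0.28,0.01,-0.01,0.02,1],[0.02,-0.65,0.13,0,-0.02,0,1],[0.02,-0.65,0.13,0,-0.02,0,1],[0.02,-0.65,0.13,0,-0.02,0,1],[0.02,-0.65,0.13,0,-0.02,0,1]],
])

```text
clock: 31.45
position: [0.5186, 0.0475, 0.1517]
tool_rot: [-3.141, 0.66, 3.024]
force: [0.5, 0.1, -0.7]
grip_width: 0.0856
finger_force: 0.0
```

Run:
```python
from mission import *
s=observe(); q=s["qpos"]; print(s["clock"],s["position"],s["tool_rot"],np.round(q,2)); 
q=run(q,[(.518,-.018,.14,.67,-.115),(.542,-.020,.105,.7,-.115)])
plan([((.518,-.018,.14,.67,-.115),6),((.542,-.020,.105,.7,-.115),5)])
```

```text
31.45 [0.51861584 0.04752414 0.15174982] [-3.14060918  0.66049665  3.02448446] [ 0.43  0.62 -1.04  2.41  1.94  0.85 -0.66]
(0.518, -0.018, 0.14, 0.67, -0.115) 4 [ 0.85  0.99 -1.47  2.42  1.95  1.19 -0.32] e 0.001 mx 0.25
(0.542, -0.02, 0.105, 0.7, -0.115) 3 [ 0.81  1.09 -1.38  2.4   2.11  1.24 -0.35] e 0.000 mx 0.05
rows 7

[0.01,-0.54,0.11,0,-0.02,0],[0.01,-0.54,0.11,0,-0.02,0],[0.01,-0.54,0.11,0,-0.02,0],[0.01,-0.54,0.11,0,-0.02,0],[0.02,-0.54,0.11,0,-0.02,0],[0.02,-0.54,0.11,0,-0.02,0],[0.03,0.01,0.42,0,-0.06,0],[0.03,0.01,0.42,0,-0.06,0],[0.03,0.01,0.42,0,-0.06,0],[0.04,0.01,0.42,0,-0.06,0],
[0.04,0.01,0.42,0,-0.06,0],
```

Emit:
move_arm([
  [[0.01,-0.41,0.06,0,-0.02,0,1],[0.01,-0.41,0.06,0,-0.02,0,1],[0.01,-0.41,0.06,0,-0.02,0,1],[0.01,-0.41,0.08,0,-0.02,0,1],[0.01,-0.41,0.08,0,-0.02,0,1],[0.01,-0.41,0.08,0,-0.02,0,1],[0.01,-0.41,0.1,0,-0.02,0,1],[0.01,-0.41,0.1,0,-0.02,0,1],[0,0,0,0,0,0,1],[0,0,0,0,0,0,1]],
])

```text
clock: 32.45
position: [0.5179, -0.0147, 0.1404]
tool_rot: [-3.14, 0.675, 3.027]
force: [-0.8, 0.4, 0.3]
grip_width: 0.0855
finger_force: 0.0
```

Run:
```python
from mission import *
from h import wrist
from oc import *
s,f,cam=wrist("w4"); q=s["qpos"]; print(s["clock"],s["position"],s["tool_rot"],np.round(q,2)); 
q=run(q,[(.542,-.020,.105,.7,-.115)])
plan([((.542,-.020,.105,.7,-.115),5)])
m=clay(f)
for v in range(0,384,8): print('%3d '%v+''.join('#' if m[v,u] else '.' for u in range(60,460,4)))
```

```text
32.45 [ 0.51794329 -0.01469567  0.14039082] [-3.14040077  0.67495572  3.02657285] [ 0.82  0.94 -1.42  2.43  1.97  1.15 -0.37]
(0.542, -0.02, 0.105, 0.7, -0.115) 3 [ 0.79  1.04 -1.33  2.4   2.12  1.19 -0.39] e 0.000 mx 0.05
rows 3

[0.03,-0.03,0.43,0,-0.05,0],[0.04,-0.03,0.43,0,-0.05,0],[0.04,-0.03,0.43,0,-0.05,0],[0.04,-0.03,0.43,0,-0.05,0],[0.04,-0.03,0.43,0,-0.05,0],
  0 ................................................................................####################
  8 ................................................................................####################
 16 ...............................................................................#####################
 24 ...............................................................................#####################
 32 ..............................................................................######################
 40 ..............................................................................######################
 48 .............................................................................#################
[... 3611 characters left out ...]
#####################...............####..............................
336 ..............................###........###......................##................................
344 .........####........................................................................####...........
352 .......#######......................................................................#######.........
360 ......#########....................................................................#########........
368 .....###########...................................................................##########.......
376 ...##############.................................................................############......
```

Run:
```python
from fitoc import *
s,f,cam=pickle.load(open("w4.pkl","rb")); m=clay(f)
for r in fitset([(f,cam,m,(182,292,172,326))],(.56,-.023)): print(r[1],round(r[0],3),np.round(r[2],4))
```

```text
3 0.455 [ 0.5691 -0.0227 -0.1634]
1 0.483 [ 0.57   -0.0233 -0.2348]
2 0.506 [ 0.568  -0.0202 -0.2526]
```

Emit:
move_arm([
  [[0.02,-0.04,0.46,0,-0.05,0,1],[0.02,-0.04,0.46,0,-0.05,0,1],[0.02,-0.04,0.46,0,-0.05,0,1],[0.02,-0.04,0.46,0,-0.05,0,1],[0.02,-0.04,0.46,0,-0.05,0,1],[0,0,0,0,0,0,1],[0,0,0,0,0,0,-1],[0,0,0,0,0,0,-1],[0,0,0,0,0,0,-1],[0,0,0,0,0,0,-1]],
], grip_force=60)

```text
clock: 33.5
position: [0.5449, -0.0217, 0.1042]
tool_rot: [-3.14, 0.702, 3.028]
force: [-3.4, 0.4, 7.3]
grip_width: 0.0396
finger_force: 60.5
```

Run:
```python
from mission import *
s=observe(); q=s["qpos"]; print(s["clock"],s["position"],s["tool_rot"],np.round(q,2),s["force"],s["grip_width"],s["finger_force"])
W=[(.528,-.02,.125,.68,-.115),(.53,.11,.135,.65,-.06),(.575,.15,.095,.6,-.05)]
run(q,W)
plan([(W[0],4),(W[1],9),(W[2],5)])
```

```text
33.5 [ 0.54492526 -0.02172962  0.10415401] [-3.13979306  0.70230466  3.02801823] [ 0.79  1.05 -1.33  2.4   2.12  1.19 -0.38] [-3.35836821  0.41373028  7.2801844 ] 0.039606325236911585 60.544127225875854
(0.528, -0.02, 0.125, 0.68, -0.115) 2 [ 0.82  0.98 -1.38  2.42  2.03  1.16 -0.37] e 0.000 mx 0.05
(0.53, 0.11, 0.135, 0.65, -0.06) 7 [ 0.5   0.98 -1.41  2.34  1.88  1.29 -0.46] e 0.000 mx 0.05
(0.575, 0.15, 0.095, 0.6, -0.05) 4 [ 0.4   1.08 -1.33  2.19  1.9   1.27 -0.38] e 0.000 mx 0.04
rows 13

[-0.01,0,-0.34,0,0.05,0],[0,0,-0.34,0,0.05,0],[0,0,-0.34,0,0.05,0],[0,0,-0.34,0,0.05,0],[0.02,0.72,-0.09,-0.04,0.03,-0.05],[0.02,0.72,-0.09,-0.04,0.03,-0.05],[0.01,0.72,-0.08,-0.04,0.03,-0.05],[0.01,0.72,-0.08,-0.04,0.03,-0.05],[0.01,0.72,-0.08,-0.04,0.03,-0.05],[0,0.72,-0.07,-0.04,0.03,-0.05],
[0,0.72,-0.07,-0.04,0.03,-0.05],[0,0.72,-0.07,-0.04,0.03,-0.05],[0,0.72,-0.07,-0.04,0.03,-0.05],[-0.1,0.43,0.58,-0.01,0.1,-0.02],[-0.1,0.43,0.58,-0.01,0.1,-0.02],[-0.11,0.42,0.57,-0.01,0.1,-0.02],[-0.12,0.42,0.57,-0.01,0.1,-0.02],[-0.12,0.42,0.57,-0.01,0.1,-0.02],
```

Emit:
move_arm([
  [[-0.01,0,-0.34,0,0.05,0,-1],[0,0,-0.34,0,0.05,0,-1],[0,0,-0.34,0,0.05,0,-1],[0,0,-0.34,0,0.05,0,-1],[0.02,0.72,-0.09,-0.04,0.03,-0.05,-1],[0.02,0.72,-0.09,-0.04,0.03,-0.05,-1],[0.01,0.72,-0.08,-0.04,0.03,-0.05,-1],[0.01,0.72,-0.08,-0.04,0.03,-0.05,-1],[0.01,0.72,-0.08,-0.04,0.03,-0.05,-1],[0,0.72,-0.07,-0.04,0.03,-0.05,-1]],
])

```text
clock: 34.5
position: [0.5288, 0.0674, 0.1318]
tool_rot: [-3.14, 0.661, 3.068]
force: [0.1, -0.1, -1.8]
grip_width: 0.0398
finger_force: 60.5
```

Emit:
move_arm([
  [[0,0.72,-0.07,-0.04,0.03,-0.05,-1],[0,0.72,-0.07,-0.04,0.03,-0.05,-1],[0,0.72,-0.07,-0.04,0.03,-0.05,-1],[-0.1,0.43,0.58,-0.01,0.1,-0.02,-1],[-0.1,0.43,0.58,-0.01,0.1,-0.02,-1],[-0.11,0.42,0.57,-0.01,0.1,-0.02,-1],[-0.12,0.42,0.57,-0.01,0.1,-0.02,-1],[-0.12,0.42,0.57,-0.01,0.1,-0.02,-1],[0,0,0,0,0,0,-1],[0,0,0,0,0,0,-1]],
])

```text
clock: 35.5
position: [0.5741, 0.1499, 0.0944]
tool_rot: [-3.138, 0.599, 3.1]
force: [-0.7, 1.0, -0.8]
grip_width: 0.0389
finger_force: 60.5
```

Run:
```python
from mission import *
s=observe(); q=s["qpos"]; print(s["clock"],s["position"],s["tool_rot"],np.round(q,2),s["force"],s["grip_width"])
W=[(.58,.15,.075,.58,-.05),(.53,.11,.155,.65,0.05),(.51,-.147,.15,.68,.12),(.531,-.142,.105,.7,.12)]
run(q,W)
plan([(W[0],2)]); plan([(W[1],6),(W[2],14)],((W[0][:3]),ori(.58,-.05,1).as_euler('xyz')))
```

```text
35.5 [0.57412838 0.14994086 0.09442011] [-3.13817271  0.59907023  3.09994523] [ 0.4   1.07 -1.32  2.19  1.9   1.26 -0.38] [-0.66711713  1.00037782 -0.81978951] 0.038924086277469815
(0.58, 0.15, 0.075, 0.58, -0.05) 2 [ 0.39  1.11 -1.3   2.17  1.92  1.25 -0.37] e 0.000 mx 0.02
(0.53, 0.11, 0.155, 0.65, 0.05) 6 [ 0.58  0.94 -1.45  2.35  1.87  1.18 -0.32] e 0.000 mx 0.04
(0.51, -0.147, 0.15, 0.68, 0.12) 14 [ 1.33  0.91 -1.39  2.35  1.97  0.62  0.27] e 0.000 mx 0.06
(0.531, -0.142, 0.105, 0.7, 0.12) 3 [ 1.26  1.07 -1.34  2.34  2.13  0.73  0.21] e 0.000 mx 0.06
rows 25

[0.15,0.01,0.48,0.01,0.09,0.03],[0.15,0.01,0.49,0.01,0.09,0.03],

[-0.03,-0.35,-0.78,-0.09,-0.11,-0.13],[-0.04,-0.35,-0.78,-0.09,-0.11,-0.13],[-0.04,-0.34,-0.78,-0.09,-0.11,-0.13],[-0.04,-0.33,-0.79,-0.09,-0.11,-0.13],[-0.05,-0.33,-0.79,-0.09,-0.11,-0.13],[-0.05,-0.32,-0.79,-0.09,-0.11,-0.13],[0.1,-0.91,-0.06,-0.03,-0.02,-0.04],[0.11,-0.91,-0.06,-0.03,-0.02,-0.04],[0.11,-0.91,-0.06,-0.03,-0.02,-0.04],[0.11,-0.91,-0.07,-0.03,-0.02,-0.04],
[0.12,-0.91,-0.07,-0.03,-0.02,-0.04],[0.12,-0.91,-0.07,-0.03,-0.02,-0.04],[0.12,-0.91,-0.08,-0.03,-0.02,-0.04],[0.13,-0.91,-0.08,-0.03,-0.02,-0.04],[0.13,-0.91,-0.08,-0.03,-0.02,-0.04],[0.13,-0.91,-0.08,-0.03,-0.02,-0.04],[0.14,-0.91,-0.09,-0.03,-0.02,-0.04],[0.14,-0.91,-0.09,-0.03,-0.02,-0.04],[0.15,-0.9,-0.09,-0.03,-0.02,-0.04],[0.15,-0.9,-0.1,-0.03,-0.02,-0.04],
```

Emit:
move_arm([
  [[0.15,-0.25,0.48,0,0.09,0,-1],[0.15,-0.25,0.48,0,0.09,0,-1],[0,0,0,0,0,0,-1],[0,0,0,0,0,0,0.35],[0,0,0,0,0,0,0.35],[0,0,0,0,0,0,0.35],[0,0,0,0,0,0,0.35],[0,-0.1,-0.78,-0.09,-0.11,-0.13,0.35],[0,-0.15,-0.78,-0.09,-0.11,-0.13,0.35],[0,-0.25,-0.78,-0.09,-0.11,-0.13,0.5]],
])

```text
clock: 36.5
position: [0.5522, 0.1309, 0.1157]
tool_rot: [-3.138, 0.617, -3.131]
force: [-0.6, 0.4, 0.9]
grip_width: 0.064
finger_force: 0.0
```

Run:
```python
from mission import *
s=observe(); q=s["qpos"]; print(s["clock"],s["position"],s["tool_rot"],np.round(q,2),s["force"],s["grip_width"])
W=[(.53,.10,.155,.65,0.05),(.51,-.147,.15,.68,.12),(.531,-.142,.105,.7,.12)]
run(q,W)
plan([(W[0],4),(W[1],16)])
```

```text
36.5 [0.55220526 0.13085773 0.11568934] [-3.13845658  0.61675141 -3.13075969] [ 0.47  1.02 -1.37  2.27  1.9   1.22 -0.36] [-0.56558993  0.43929272  0.86441401] 0.06400913731466018
(0.53, 0.1, 0.155, 0.65, 0.05) 3 [ 0.61  0.93 -1.45  2.36  1.87  1.16 -0.31] e 0.000 mx 0.05
(0.51, -0.147, 0.15, 0.68, 0.12) 14 [ 1.33  0.91 -1.38  2.35  1.97  0.62  0.27] e 0.000 mx 0.06
(0.531, -0.142, 0.105, 0.7, 0.12) 3 [ 1.26  1.07 -1.34  2.34  2.13  0.73  0.21] e 0.000 mx 0.06
rows 20

[-0.05,-0.38,-0.56,-0.06,-0.08,-0.08],[-0.06,-0.38,-0.56,-0.06,-0.08,-0.08],[-0.06,-0.38,-0.57,-0.06,-0.08,-0.08],[-0.06,-0.37,-0.57,-0.06,-0.08,-0.08],[0.09,-0.77,-0.05,-0.03,-0.02,-0.03],[0.09,-0.77,-0.05,-0.03,-0.02,-0.03],[0.09,-0.77,-0.05,-0.03,-0.02,-0.03],[0.1,-0.77,-0.06,-0.03,-0.02,-0.03],[0.1,-0.77,-0.06,-0.03,-0.02,-0.03],[0.1,-0.77,-0.06,-0.03,-0.02,-0.03],
[0.11,-0.76,-0.06,-0.03,-0.02,-0.03],[0.11,-0.76,-0.06,-0.03,-0.02,-0.03],[0.11,-0.76,-0.07,-0.03,-0.02,-0.03],[0.11,-0.76,-0.07,-0.03,-0.02,-0.03],[0.12,-0.76,-0.07,-0.03,-0.02,-0.03],[0.12,-0.76,-0.07,-0.03,-0.02,-0.03],[0.12,-0.76,-0.08,-0.03,-0.02,-0.03],[0.12,-0.76,-0.08,-0.03,-0.02,-0.03],[0.13,-0.76,-0.08,-0.03,-0.02,-0.03],[0.13,-0.76,-0.08,-0.03,-0.02,-0.03],
```

Emit:
move_arm([
  [[-0.05,-0.38,-0.56,-0.06,-0.08,-0.08,1],[-0.06,-0.38,-0.56,-0.06,-0.08,-0.08,1],[-0.06,-0.38,-0.57,-0.06,-0.08,-0.08,1],[-0.06,-0.37,-0.57,-0.06,-0.08,-0.08,1],[0.09,-0.77,-0.05,-0.03,-0.02,-0.03,1],[0.09,-0.77,-0.05,-0.03,-0.02,-0.03,1],[0.09,-0.77,-0.05,-0.03,-0.02,-0.03,1],[0.1,-0.77,-0.06,-0.03,-0.02,-0.03,1],[0.1,-0.77,-0.06,-0.03,-0.02,-0.03,1],[0.1,-0.77,-0.06,-0.03,-0.02,-0.03,1]],
])

```text
clock: 37.5
position: [0.5226, 0.0062, 0.1524]
tool_rot: [3.141, 0.662, -3.066]
force: [0.3, 0.7, 0.2]
grip_width: 0.0856
finger_force: 0.0
```

Emit:
move_arm([
  [[0.11,-0.76,-0.06,-0.03,-0.02,-0.03,1],[0.11,-0.76,-0.06,-0.03,-0.02,-0.03,1],[0.11,-0.76,-0.07,-0.03,-0.02,-0.03,1],[0.11,-0.76,-0.07,-0.03,-0.02,-0.03,1],[0.12,-0.76,-0.07,-0.03,-0.02,-0.03,1],[0.12,-0.76,-0.07,-0.03,-0.02,-0.03,1],[0.12,-0.76,-0.08,-0.03,-0.02,-0.03,1],[0.12,-0.76,-0.08,-0.03,-0.02,-0.03,1],[0.13,-0.76,-0.08,-0.03,-0.02,-0.03,1],[0.13,-0.76,-0.08,-0.03,-0.02,-0.03,1]],
])

```text
clock: 38.5
position: [0.5098, -0.1476, 0.1485]
tool_rot: [3.135, 0.683, -3.027]
force: [1.0, -0.2, -0.6]
grip_width: 0.0855
finger_force: 0.0
```

Run:
```python
from mission import *
from fitoc import *
from h import wrist
s,f,cam=wrist("w5"); q=s["qpos"]; print(s["clock"],s["position"],s["tool_rot"],np.round(q,2),s["force"]); 
m=clay(f)
for v in range(170,340,7): print('%3d '%v+''.join('#' if m[v,u] else '.' for u in range(60,460,4)))
for r in fitset([(f,cam,m,(190,320,175,326))],(.5435,-.14)): print(r[1],round(r[0],3),np.round(r[2],4))
plan([((.531,-.142,.105,.7,.12),5)])
```

```text
38.5 [ 0.50975669 -0.14762971  0.1484974 ] [ 3.13450252  0.68270985 -3.02677989] [ 1.31  0.88 -1.34  2.35  2.    0.58  0.23] [ 0.95379811 -0.18375614 -0.59173652]
170 ..........#################.............###################.........................................
177 ..........##################............####################........................................
184 .........###################............####################........................................
191 ........####################............####################........................................
198 ........###################.............####################........................................
205 ........###################............#####################........................................
212 ........###################.............####################......................................##
219 ........##################...............###################...................................#####
226 .........#################................##################.................................
[... 1242 characters left out ...]
.........................
317 .##........................###################################........##............................
324 ##..........................###################################.....................................
331 .............................#######..........#############...#.....................................
338 ...............................#....................................................................
2 0.456 [ 0.5582 -0.1359  0.2248]
1 0.466 [ 0.5531 -0.1353  0.3484]
3 0.473 [ 0.5541 -0.1358  0.4492]

[0.1,0.05,0.48,0,-0.03,-0.01],[0.1,0.05,0.47,0,-0.03,-0.01],[0.1,0.05,0.47,0,-0.03,-0.01],[0.1,0.05,0.47,0,-0.03,-0.01],[0.11,0.05,0.47,0,-0.03,-0.01],
```

Emit:
move_arm([
  [[0.06,0.06,0.51,0,-0.03,-0.06,1],[0.06,0.06,0.51,0,-0.03,-0.06,1],[0.06,0.06,0.51,0,-0.03,-0.06,1],[0.06,0.06,0.51,0,-0.03,-0.06,1],[0.06,0.06,0.51,0,-0.03,-0.06,1],[0,0,0,0,0,0,1],[0,0,0,0,0,0,-1],[0,0,0,0,0,0,-1],[0,0,0,0,0,0,-1],[0,0,0,0,0,0,-1]],
])

```text
clock: 39.55
position: [0.5375, -0.1375, 0.1056]
tool_rot: [-3.123, 0.699, -2.986]
force: [-5.5, -1.2, 9.4]
grip_width: 0.0493
finger_force: 59.8
```

Run:
```python
from mission import *
s=observe(); q=s["qpos"]; print(s["clock"],s["position"],s["tool_rot"],np.round(q,2),s["force"],s["grip_width"],s["finger_force"])
W=[(.52,-.14,.13,.68,.12),(.53,.08,.138,.65,.03),(.565,.10,.09,.6,-.05)]
run(q,W)
plan([(W[0],4),(W[1],13),(W[2],4)])
```

```text
39.55 [ 0.53748385 -0.13753548  0.10555584] [-3.12281244  0.69884394 -2.98647466] [ 1.22  1.03 -1.3   2.32  2.15  0.69  0.19] [-5.48121225 -1.15532772  9.40668101] 0.04934120003977938 59.75071728229523
(0.52, -0.14, 0.13, 0.68, 0.12) 2 [ 1.26  0.94 -1.33  2.35  2.06  0.64  0.2 ] e 0.000 mx 0.05
(0.53, 0.08, 0.138, 0.65, 0.03) 12 [ 0.63  0.97 -1.43  2.37  1.93  1.17 -0.33] e 0.000 mx 0.06
(0.565, 0.1, 0.09, 0.6, -0.05) 4 [ 0.51  1.07 -1.33  2.26  1.94  1.23 -0.36] e 0.000 mx 0.03
rows 18

[-0.03,0,-0.38,0.01,0.05,0.06],[-0.03,0,-0.38,0.01,0.05,0.06],[-0.02,0,-0.38,0.01,0.05,0.06],[-0.02,0,-0.38,0.01,0.05,0.06],[-0.13,0.84,0.06,0.04,0.02,0.05],[-0.12,0.84,0.06,0.04,0.02,0.05],[-0.12,0.84,0.06,0.04,0.02,0.05],[-0.11,0.84,0.05,0.04,0.02,0.05],[-0.11,0.84,0.05,0.04,0.02,0.05],[-0.11,0.84,0.04,0.04,0.02,0.05],
[-0.1,0.84,0.04,0.04,0.02,0.05],[-0.1,0.84,0.04,0.04,0.02,0.05],[-0.09,0.84,0.03,0.04,0.02,0.05],[-0.09,0.84,0.03,0.04,0.02,0.05],[-0.08,0.84,0.03,0.04,0.02,0.05],[-0.08,0.84,0.02,0.04,0.02,0.05],[-0.07,0.84,0.02,0.04,0.02,0.05],[0.01,0.24,0.75,0.11,0.12,0.15],[0,0.25,0.74,0.11,0.12,0.15],[0,0.25,0.74,0.11,0.12,0.15],
[-0.01,0.26,0.74,0.11,0.12,0.15],
```

Emit:
move_arm([
  [[-0.03,0,-0.38,0.01,0.05,0.06,-1],[-0.03,0,-0.38,0.01,0.05,0.06,-1],[-0.02,0,-0.38,0.01,0.05,0.06,-1],[-0.02,0,-0.38,0.01,0.05,0.06,-1],[-0.13,0.84,0.06,0.04,0.02,0.05,-1],[-0.12,0.84,0.06,0.04,0.02,0.05,-1],[-0.12,0.84,0.06,0.04,0.02,0.05,-1],[-0.11,0.84,0.05,0.04,0.02,0.05,-1],[-0.11,0.84,0.05,0.04,0.02,0.05,-1],[-0.11,0.84,0.04,0.04,0.02,0.05,-1]],
])

```text
clock: 40.55
position: [0.5238, -0.0373, 0.1335]
tool_rot: [-3.14, 0.664, -3.061]
force: [0.3, -0.3, -2.3]
grip_width: 0.0495
finger_force: 62.6
```

Emit:
move_arm([
  [[-0.1,0.84,0.04,0.04,0.02,0.05,-1],[-0.1,0.84,0.04,0.04,0.02,0.05,-1],[-0.09,0.84,0.03,0.04,0.02,0.05,-1],[-0.09,0.84,0.03,0.04,0.02,0.05,-1],[-0.08,0.84,0.03,0.04,0.02,0.05,-1],[-0.08,0.84,0.02,0.04,0.02,0.05,-1],[-0.07,0.84,0.02,0.04,0.02,0.05,-1],[0,0,0,0,0,0,-1],[0,0,0,0,0,0,-1],[0,0,0,0,0,0,-1]],
])

```text
clock: 41.55
position: [0.529, 0.0796, 0.1372]
tool_rot: [-3.139, 0.65, -3.107]
force: [0.8, -0.5, -1.9]
grip_width: 0.0496
finger_force: 62.4
```

Run:
```python
from mission import *
s=observe(); q=s["qpos"]; print(s["clock"],s["position"],s["tool_rot"],np.round(q,2),s["force"],s["grip_width"])
W=[(.545,.093,.082,.6,-.05),(.52,.095,.16,.65,-.15),(.515,-.222,.15,.67,-.28),(.542,-.228,.105,.7,-.28)]
q=run(q,W)
plan([(W[0],4)]); plan([(W[1],4),(W[2],18)],(W[0][:3],ori(.6,-.05,1).as_euler('xyz')))
```

```text
41.55 [0.52901387 0.07962626 0.13717007] [-3.13887227  0.64979288 -3.10677517] [ 0.63  0.96 -1.42  2.38  1.93  1.16 -0.33] [ 0.77166648 -0.52371063 -1.94597121] 0.04964176572388137
(0.545, 0.093, 0.082, 0.6, -0.05) 4 [ 0.52  1.07 -1.31  2.31  1.97  1.23 -0.41] e 0.000 mx 0.03
(0.52, 0.095, 0.16, 0.65, -0.15) 5 [ 0.52  0.91 -1.45  2.35  1.78  1.3  -0.51] e 0.000 mx 0.04
(0.515, -0.222, 0.15, 0.67, -0.28) 17 [ 1.3   0.92 -1.39  2.32  1.97  0.88 -0.04] e 0.000 mx 0.05
(0.542, -0.228, 0.105, 0.7, -0.28) 3 [ 1.24  1.06 -1.31  2.29  2.14  0.95 -0.09] e 0.000 mx 0.06
rows 29

[0.25,0.16,0.67,0.11,0.12,0.16],[0.25,0.17,0.67,0.11,0.12,0.16],[0.24,0.17,0.68,0.11,0.12,0.16],[0.24,0.17,0.68,0.11,0.12,0.16],

[-0.29,0.01,-0.98,0.14,-0.12,0.19],[-0.3,0,-0.98,0.14,-0.12,0.19],[-0.32,-0.01,-0.97,0.14,-0.12,0.19],[-0.33,-0.01,-0.97,0.14,-0.12,0.19],[-0.08,-0.87,0.09,0.04,-0.01,0.05],[-0.08,-0.87,0.1,0.04,-0.01,0.05],[-0.09,-0.87,0.1,0.04,-0.01,0.05],[-0.09,-0.87,0.11,0.04,-0.01,0.05],[-0.1,-0.87,0.11,0.04,-0.01,0.05],[-0.1,-0.87,0.11,0.04,-0.01,0.05],
[-0.11,-0.87,0.12,0.04,-0.01,0.05],[-0.11,-0.87,0.12,0.04,-0.01,0.05],[-0.12,-0.86,0.13,0.04,-0.01,0.05],[-0.12,-0.86,0.13,0.04,-0.01,0.05],[-0.13,-0.86,0.13,0.04,-0.01,0.05],[-0.13,-0.86,0.14,0.04,-0.01,0.05],[-0.13,-0.86,0.14,0.04,-0.01,0.05],[-0.14,-0.86,0.14,0.04,-0.01,0.05],[-0.14,-0.86,0.15,0.04,-0.01,0.05],[-0.15,-0.85,0.15,0.04,-0.01,0.05],
[-0.15,-0.85,0.16,0.04,-0.01,0.05],[-0.16,-0.85,0.16,0.04,-0.01,0.05],
```

Emit:
move_arm([
  [[0.25,0.28,0.67,0.11,0.12,0.16,-1],[0.25,0.28,0.67,0.11,0.12,0.16,-1],[0.24,0.28,0.68,0.11,0.12,0.16,-1],[0.24,0.28,0.68,0.11,0.12,0.16,-1],[0,0,0,0,0,0,0.35],[0,0,0,0,0,0,0.35],[0,0,0,0,0,0,0.35],[-0.29,0,-0.98,0.14,-0.12,0.19,0.35],[-0.3,0,-0.98,0.14,-0.12,0.19,0.35],[-0.32,0,-0.97,0.14,-0.12,0.19,0.35]],
])

```text
clock: 42.55
position: [0.526, 0.1037, 0.1416]
tool_rot: [-3.14, 0.639, 3.02]
force: [-0.2, 0.4, 0.6]
grip_width: 0.0576
finger_force: 0.0
```

Emit:
move_arm([
  [[-0.33,-0.2,-0.97,0.14,-0.12,0.19,1],[-0.08,-0.87,0.09,0.04,-0.01,0.05,1],[-0.08,-0.87,0.1,0.04,-0.01,0.05,1],[-0.09,-0.87,0.1,0.04,-0.01,0.05,1],[-0.09,-0.87,0.11,0.04,-0.01,0.05,1],[-0.1,-0.87,0.11,0.04,-0.01,0.05,1],[-0.1,-0.87,0.11,0.04,-0.01,0.05,1],[-0.11,-0.87,0.12,0.04,-0.01,0.05,1],[-0.11,-0.87,0.12,0.04,-0.01,0.05,1],[-0.12,-0.86,0.13,0.04,-0.01,0.05,1]],
])

```text
clock: 43.55
position: [0.5171, -0.0583, 0.1551]
tool_rot: [-3.138, 0.659, 2.938]
force: [-7.3, 5.2, -5.9]
grip_width: 0.0861
finger_force: 0.0
```

Run:
```python
from mission import *
s=observe(); q=s["qpos"]; print(s["clock"],s["position"],s["tool_rot"],np.round(q,2),s["force"],s["grip_width"])
W=[(.513,-.222,.15,.67,-.28)]
q=run(q,W); plan([(W[0],10)])
```

```text
43.55 [ 0.5171278  -0.0582661   0.15509922] [-3.13823291  0.6589235   2.93834351] [ 0.92  0.88 -1.43  2.41  1.9   1.09 -0.34] [-7.33178637  5.17718835 -5.91210925] 0.08605133119976163
(0.513, -0.222, 0.15, 0.67, -0.28) 9 [ 1.3   0.89 -1.36  2.33  1.98  0.85 -0.07] e 0.000 mx 0.05
rows 9

[-0.1,-0.81,0.11,0.04,-0.01,0.06],[-0.1,-0.8,0.12,0.04,-0.01,0.06],[-0.11,-0.8,0.12,0.04,-0.01,0.06],[-0.11,-0.8,0.12,0.04,-0.01,0.06],[-0.12,-0.8,0.13,0.04,-0.01,0.06],[-0.12,-0.8,0.13,0.04,-0.01,0.06],[-0.13,-0.8,0.13,0.04,-0.01,0.06],[-0.13,-0.8,0.14,0.04,-0.01,0.06],[-0.14,-0.8,0.14,0.04,-0.01,0.06],[-0.14,-0.79,0.14,0.04,-0.01,0.06],
```

Run:
```python
from mission import *
q=observe()["qpos"]
W=[(.505,-.065,.143,.67,-.22),(.503,-.222,.142,.69,-.28)]
q=run(q,W); plan([(W[0],2),(W[1],8)])
```

```text
(0.505, -0.065, 0.143, 0.67, -0.22) 1 [ 0.94  0.9  -1.43  2.41  1.9   1.09 -0.33] e 0.012 mx 0.02
(0.503, -0.222, 0.142, 0.69, -0.28) 9 [ 1.31  0.93 -1.36  2.36  2.05  0.88 -0.11] e 0.000 mx 0.04
rows 10

[0.39,-0.23,0.08,0.03,-0.05,0.06],[0.39,-0.23,0.08,0.03,-0.05,0.06],[-0.15,-0.96,0.13,0.05,-0.02,0.06],[-0.16,-0.96,0.14,0.05,-0.02,0.06],[-0.16,-0.96,0.14,0.05,-0.02,0.06],[-0.17,-0.96,0.15,0.05,-0.02,0.06],[-0.18,-0.95,0.15,0.05,-0.02,0.06],[-0.18,-0.95,0.15,0.05,-0.02,0.06],[-0.19,-0.95,0.16,0.05,-0.02,0.06],[-0.19,-0.95,0.16,0.05,-0.02,0.06],
```

Emit:
move_arm([
  [[0.39,-0.1,0.05,0,-0.05,0,1],[0.39,-0.3,0.05,0.03,-0.05,0.06,1],[-0.05,-0.8,0.1,0.05,-0.02,0.06,1],[-0.1,-0.8,0.1,0.05,-0.02,0.06,1],[-0.12,-0.8,0.12,0.05,-0.02,0.06,1],[-0.15,-0.8,0.12,0.05,-0.02,0.06,1],[-0.15,-0.8,0.12,0.05,-0.02,0.06,1],[-0.15,-0.8,0.12,0.05,-0.02,0.06,1],[-0.15,-0.8,0.12,0.05,-0.02,0.06,1],[-0.15,-0.8,0.12,0.05,-0.02,0.06,1]],
])

```text
clock: 44.55
position: [0.5068, -0.1946, 0.144]
tool_rot: [-3.138, 0.684, 2.865]
force: [0.3, 0.2, 0.1]
grip_width: 0.0856
finger_force: 0.0
```

Run:
```python
from mission import *
s=observe(); q=s["qpos"]; print(s["clock"],s["position"],s["tool_rot"],np.round(q,2),s["force"],s["grip_width"])
W=[(.51,-.221,.138,.7,-.28),(.542,-.230,.105,.7,-.28)]
q=run(q,W); plan([(W[0],3),(W[1],4)])
```

```text
44.55 [ 0.50684817 -0.19460482  0.14402239] [-3.13802648  0.68402156  2.86471653] [ 1.27  1.   -1.46  2.38  2.    1.03 -0.09] [0.2885987  0.23239675 0.08139926] 0.08555422124155883
(0.51, -0.221, 0.138, 0.7, -0.28) 2 [ 1.32  1.03 -1.44  2.36  2.05  0.99 -0.05] e 0.000 mx 0.03
(0.542, -0.23, 0.105, 0.7, -0.28) 3 [ 1.26  1.11 -1.36  2.29  2.13  1.   -0.03] e 0.000 mx 0.03
rows 5

[-0.07,-0.41,0.19,-0.01,-0.05,0.01],[-0.07,-0.41,0.19,-0.01,-0.05,0.01],[-0.07,-0.41,0.19,-0.01,-0.05,0.01],[-0.05,0,0.58,0,0,0],[-0.05,0,0.58,0,0,0],[-0.05,0,0.58,0,0,0],[-0.05,0,0.58,0,0,0],
```

Run:
```python
from fitoc import *
f=S
for a in((487,108),(450,85),(523,90)):
    r=least_squares(lambda p:(proj(f,[(p[0],p[1],.08)])-SC(a)).ravel(),[.5,-.3]); print(a,r.x)
s,f,cam=wrist("w6"); m=clay(f)
for r in fitset([(f,cam,m,(190,320,175,326))],(.5535,-.231)): print(r[1],round(r[0],3),np.round(r[2],4))
```

```text
(487, 108) [ 0.52497054 -0.33605876]
(450, 85) [ 0.56246083 -0.35400772]
(523, 90) [ 0.50780562 -0.36961305]
3 0.494 [ 0.5584 -0.2325 -0.2293]
1 0.497 [ 0.5604 -0.2337 -0.2822]
2 0.51 [ 0.5554 -0.2363 -0.2627]
```

Emit:
move_arm([
  [[-0.07,-0.41,0.19,0,-0.05,0,1],[-0.07,-0.41,0.19,0,-0.05,0,1],[-0.07,-0.41,0.19,0,-0.05,0,1],[-0.05,0,0.58,0,0,0,1],[-0.05,0,0.58,0,0,0,1],[-0.05,0,0.58,0,0,0,1],[-0.05,0,0.58,0,0,0,1],[0,0,0,0,0,0,-1],[0,0,0,0,0,0,-1],[0,0,0,0,0,0,-1]],
])

```text
clock: 45.6
position: [0.5418, -0.2298, 0.1049]
tool_rot: [-3.139, 0.699, 2.865]
force: [-0.1, 0.4, 2.5]
grip_width: 0.0439
finger_force: 3.4
```

Run:
```python
from mission import *
s=observe(); q=s["qpos"]; print(s["clock"],s["position"],s["tool_rot"],np.round(q,2),s["force"],s["grip_width"],s["finger_force"])
W=[(.518,-.222,.128,.69,-.26),(.518,.06,.138,.66,-.15),(.505,.13,.12,.6,-.05)]
run(q,W)
plan([(W[0],4),(W[1],16),(W[2],5)])
```

```text
45.6 [ 0.54184432 -0.22980031  0.10485027] [-3.13856923  0.69875022  2.86470758] [ 1.26  1.11 -1.36  2.29  2.13  1.   -0.03] [-0.12814799  0.41181126  2.4870719 ] 0.04390416283406778 3.3857037127017975
(0.518, -0.222, 0.128, 0.69, -0.26) 2 [ 1.31  1.04 -1.41  2.33  2.06  0.97 -0.02] e 0.000 mx 0.03
(0.518, 0.06, 0.138, 0.66, -0.15) 15 [ 0.6   1.02 -1.48  2.39  1.88  1.37 -0.48] e 0.000 mx 0.05
(0.505, 0.13, 0.12, 0.6, -0.05) 4 [ 0.46  1.06 -1.47  2.36  1.84  1.37 -0.47] e 0.000 mx 0.04
rows 21

[0.05,0.01,-0.42,-0.03,0.02,-0.03],[0.05,0.01,-0.42,-0.03,0.02,-0.03],[0.06,0.01,-0.42,-0.03,0.02,-0.03],[0.06,0.02,-0.42,-0.03,0.02,-0.03],[0.15,0.85,-0.17,-0.04,0.02,-0.05],[0.15,0.85,-0.16,-0.04,0.02,-0.05],[0.15,0.85,-0.16,-0.04,0.02,-0.05],[0.14,0.86,-0.16,-0.04,0.02,-0.05],[0.14,0.86,-0.15,-0.04,0.02,-0.05],[0.13,0.86,-0.15,-0.04,0.02,-0.05],
[0.13,0.86,-0.14,-0.04,0.02,-0.05],[0.12,0.86,-0.14,-0.04,0.02,-0.05],[0.12,0.86,-0.14,-0.04,0.02,-0.05],[0.12,0.86,-0.13,-0.04,0.02,-0.05],[0.11,0.87,-0.13,-0.04,0.02,-0.05],[0.11,0.87,-0.12,-0.04,0.02,-0.05],[0.1,0.87,-0.12,-0.04,0.02,-0.05],[0.1,0.87,-0.12,-0.04,0.02,-0.05],[0.09,0.87,-0.11,-0.04,0.02,-0.05],[0.09,0.87,-0.11,-0.04,0.02,-0.05],
[0.29,0.67,0,-0.11,0.11,-0.15],[0.28,0.68,0.01,-0.11,0.11,-0.15],[0.27,0.68,0.02,-0.11,0.11,-0.15],[0.26,0.69,0.03,-0.11,0.11,-0.15],[0.25,0.69,0.04,-0.11,0.11,-0.15],
```

Emit:
move_arm([
  [[0,0,0,0,0,0,-1],[0,0,0,0,0,0,-1],[0.05,0.01,-0.42,-0.03,0.02,-0.03,-1],[0.05,0.01,-0.42,-0.03,0.02,-0.03,-1],[0.06,0.01,-0.42,-0.03,0.02,-0.03,-1],[0.06,0.02,-0.42,-0.03,0.02,-0.03,-1],[0.15,0.85,-0.17,-0.04,0.02,-0.05,-1],[0.15,0.85,-0.16,-0.04,0.02,-0.05,-1],[0.15,0.85,-0.16,-0.04,0.02,-0.05,-1],[0.14,0.86,-0.16,-0.04,0.02,-0.05,-1]],
])

```text
clock: 46.6
position: [0.5179, -0.1516, 0.1305]
tool_rot: [-3.14, 0.682, 2.908]
force: [0.6, -0.8, -1.3]
grip_width: 0.0433
finger_force: 61.3
```

Emit:
move_arm([
  [[0.14,0.86,-0.15,-0.04,0.02,-0.05,-1],[0.13,0.86,-0.15,-0.04,0.02,-0.05,-1],[0.13,0.86,-0.14,-0.04,0.02,-0.05,-1],[0.12,0.86,-0.14,-0.04,0.02,-0.05,-1],[0.12,0.86,-0.14,-0.04,0.02,-0.05,-1],[0.12,0.86,-0.13,-0.04,0.02,-0.05,-1],[0.11,0.87,-0.13,-0.04,0.02,-0.05,-1],[0.11,0.87,-0.12,-0.04,0.02,-0.05,-1],[0.1,0.87,-0.12,-0.04,0.02,-0.05,-1],[0.1,0.87,-0.12,-0.04,0.02,-0.05,-1]],
])

```text
clock: 47.6
position: [0.5188, 0.0249, 0.1366]
tool_rot: [-3.14, 0.661, 2.975]
force: [0.3, -0.2, -2.1]
grip_width: 0.0437
finger_force: 61.2
```

Run:
```python
from mission import *
from oc import *
from workcell import grab_frame
s=observe(); q=s["qpos"]; print(s["clock"],s["position"],s["tool_rot"],np.round(q,2),s["force"],s["grip_width"],s["finger_force"])
# where do the offcuts lie in the bin? dark clay against plywood, scene camera
f=grab_frame("scene"); c=f["color"].astype(int); im=cv2.cvtColor(f["color"],cv2.COLOR_RGB2HSV)
bn=[.544,.1217,-.055]
def px(L): return proj(f,loc(bn,[L]))[0]
for x in np.arange(.1,-.11,-.016): print(' '.join("%3d/%3d"%(im[int(v),int(u),2],im[int(v),int(u),1]) for u,v in (px((x,y,.03)) for y in np.arange(-.07,.08,.02))))
W=[(.512,.13,.12,.6,-.05),(.512,.14,.09,.6,-.05)]
run(q,W); plan([(W[0],6),(W[1],2)])
```

```text
47.6 [0.51877007 0.02489462 0.13660644] [-3.1402365   0.66096132  2.9750528 ] [ 0.69  0.99 -1.45  2.41  1.91  1.3  -0.46] [ 0.26501644 -0.22407637 -2.14154746] 0.04367491348430926 61.222522258758545
150/136 156/ 92 155/ 90 138/ 94 151/ 93 133/ 96 105/ 95 100/ 99
148/136 155/ 90 160/ 91  99/ 98  76/ 97 126/ 91 100/ 99  92/100
141/137 165/100 164/100 100/ 99  74/100 128/ 88  97/100  89/100
142/138 165/ 90 165/ 88  97/100 113/ 88 122/ 88  92/103  88/104
142/135 101/ 98 104/101  99/ 98 127/ 86 134/ 84  92/100  91/101
134/133  99/ 98  73/101  87/ 97  99/ 93 132/ 85  93/ 99  88/101
143/137 100/ 99  63/ 97  88/ 96 113/ 93 155/ 92  93/104  89/100
142/136 164/ 98 165/100 110/ 93  95/ 94 145/ 95  92/103  86/104
135/128 165/ 91 166/ 91  86/ 98  89/ 97 145/ 95  93/101  88/101
143/136 113/ 20 149/ 92 159/ 91 165/ 87 159/ 93  92/103  84/100
142/133  71/ 29 150/ 93 156/ 92 165/ 85 158/ 90 109/ 98  86/101
133/130  37/103  43/ 65  94/ 92 154/ 91 145/ 95  92/100  83/101
141/137 165/100 165/ 99  43/ 59 156/ 92 144/ 92  94/103  86/101
141/134 165/ 91 165/ 91  37/ 96  55/ 88  78/101  78/101  82/103
(0.512, 0.13, 0.12, 0.6, -0.05) 6 [ 0.45  1.03 -1.44  2.34  1.84  1.33 -0.47] e 0.000 mx 0.04
(0.512, 0.14, 0.09, 0.6, -0.05) 2 [ 0.4   1.09 -1.38  2.34  1.91  1.36 -0.52] e 0.000 mx 0.04
rows 8

[0.24,0.83,-0.01,-0.11,0.1,-0.15],[0.23,0.84,0,-0.11,0.1,-0.15],[0.22,0.84,0.01,-0.11,0.1,-0.15],[0.21,0.84,0.03,-0.11,0.1,-0.15],[0.19,0.84,0.04,-0.11,0.1,-0.15],[0.18,0.85,0.05,-0.11,0.1,-0.15],[0.43,0.25,0.61,0,0,0],[0.43,0.25,0.61,0,0,0],
```

Run:
```python
from mission import *
q=observe()["qpos"]
W=[(.505,.135,.12,.52,-.05),(.497,.145,.085,.5,-.05),(.49,.145,.16,.4,-.05),(.49,.16,.28,.3,-.05)]
run(q,W); plan([(W[0],7),(W[1],3)]); plan([(W[2],4),(W[3],6)],(W[1][:3],ori(.5,-.05,1).as_euler('xyz')))
```

```text
(0.505, 0.135, 0.12, 0.52, -0.05) 6 [ 0.47  1.02 -1.46  2.3   1.74  1.29 -0.39] e 0.000 mx 0.04
(0.497, 0.145, 0.085, 0.5, -0.05) 2 [ 0.41  1.08 -1.4   2.31  1.79  1.31 -0.45] e 0.000 mx 0.03
(0.49, 0.145, 0.16, 0.4, -0.05) 4 [ 0.49  0.87 -1.48  2.22  1.46  1.16 -0.23] e 0.000 mx 0.09
(0.49, 0.16, 0.28, 0.3, -0.05) 7 [ 0.56  0.55 -1.46  2.02  0.94  1.06  0.2 ] e 0.000 mx 0.08
rows 19

[0.25,0.74,-0.04,-0.09,0.19,-0.13],[0.24,0.74,-0.03,-0.09,0.19,-0.13],[0.23,0.75,-0.02,-0.09,0.19,-0.13],[0.22,0.75,-0.01,-0.09,0.19,-0.13],[0.21,0.75,0,-0.09,0.19,-0.13],[0.2,0.76,0.02,-0.09,0.19,-0.13],[0.19,0.76,0.03,-0.09,0.19,-0.13],[0.41,0.16,0.44,0,0.06,0],[0.41,0.16,0.44,0,0.06,0],[0.41,0.16,0.44,0,0.06,0],

[-0.37,0,-0.86,0,0.24,0],[-0.35,0,-0.87,0,0.24,0],[-0.33,0,-0.88,0,0.24,0],[-0.31,0,-0.89,0,0.24,0],[-0.38,0.12,-0.92,0,0.16,0],[-0.37,0.12,-0.93,0,0.16,0],[-0.35,0.12,-0.94,0,0.16,0],[-0.34,0.12,-0.94,0,0.16,0],[-0.32,0.12,-0.95,0,0.16,0],[-0.31,0.12,-0.95,0,0.16,0],
```

Emit:
move_arm([
  [[0.25,0.74,-0.04,-0.09,0.19,-0.13,-1],[0.24,0.74,-0.03,-0.09,0.19,-0.13,-1],[0.23,0.75,-0.02,-0.09,0.19,-0.13,-1],[0.22,0.75,-0.01,-0.09,0.19,-0.13,-1],[0.21,0.75,0,-0.09,0.19,-0.13,-1],[0.2,0.76,0.02,-0.09,0.19,-0.13,-1],[0.19,0.76,0.03,-0.09,0.19,-0.13,-1],[0.41,0.05,0.44,0,0.06,0,-1],[0.41,0.05,0.44,0,0.06,0,-1],[0.41,0.05,0.44,0,0.06,0,-1]],
])

```text
clock: 48.65
position: [0.4984, 0.1357, 0.0853]
tool_rot: [3.14, 0.506, 3.089]
force: [0.8, 0.5, 14.6]
grip_width: 0.0436
finger_force: 65.6
```

Emit:
move_arm([
  [[0,0,0,0,0,0,0.3],[0,0,0,0,0,0,0.3],[0,0,0,0,0,0,0.3],[0,0,0,0,0,0,0.3],[-0.37,0,-0.86,0,0.24,0,0.3],[-0.35,0,-0.87,0,0.24,0,0.3],[-0.33,0,-0.88,0,0.24,0,0.3],[-0.31,0,-0.89,0,0.24,0,0.3],[-0.38,0.12,-0.92,0,0.16,0,0.3],[-0.37,0.12,-0.93,0,0.16,0,0.3]],
])

```text
clock: 49.65
position: [0.4902, 0.1404, 0.2]
tool_rot: [3.14, 0.368, 3.089]
force: [0.3, 0.0, 0.1]
grip_width: 0.0559
finger_force: 0.0
```

Emit:
move_arm([
  [[-0.35,0.12,-0.94,0,0.16,0,0.3],[-0.34,0.12,-0.94,0,0.16,0,0.3],[-0.32,0.12,-0.95,0,0.16,0,0.3],[-0.31,0.12,-0.95,0,0.16,0,0.3],[-0.3,0.12,-0.95,0,0,0,0.3],[-0.3,0.12,-0.95,0,0,0,0.3],[0,0,0,0,0,0,0.3],[0,0,0,0,0,0,0.3],[0,0,0,0,0,0,0.3],[0,0,0,0,0,0,0.3]],
])

```text
clock: 50.65
position: [0.4904, 0.1544, 0.3182]
tool_rot: [3.141, 0.3, 3.089]
force: [1.3, 0.4, 0.7]
grip_width: 0.0554
finger_force: 0.0
```

Run:
```python
from oc import *
s,f,cam=wrist("w7"); print(s["clock"],s["position"],s["tool_rot"],s["force"],s["grip_width"])
bn=[.544,.1217,-.055]; v=cv2.cvtColor(f["color"],cv2.COLOR_RGB2HSV)
st=[.533,.0375,-.051]
print("bin rim px",np.round(proj(f,loc(bn,[(-.115,-.085,.07),(-.115,.085,.07),(.115,.085,.07),(.115,-.085,.07)]),cam)),"slab edge",np.round(proj(f,loc(st,[(-.13,0,.08),(.13,0,.08)]),cam)))
for r in range(0,384,9): print('%3d '%r+''.join(' .:-=+*#%@'[min(9,int(v[r,u,2])//26)] for u in range(60,512,4)))
from workcell import grab_frame
pickle.dump({"scene":grab_frame("scene"),"side":grab_frame("side")},open("f9.pkl","wb"))
```

```text
50.65 [0.49037492 0.15440296 0.31817227] [3.1407526  0.30041316 3.0894714 ] [1.27652959 0.37810663 0.68482397] 0.05541517624534774
bin rim px [[155.  58.]
 [304.  58.]
 [289. 215.]
 [183. 215.]] slab edge [[149.  39.]
 [183. 223.]]
  0 +*******@@@@@@@@@@@@@@@@@@@@@@@@@@@%%%%%%%%%%%%%%%%%%%%%%%%%%%%%%%%%%%%%%%%%%%%%%%%%%%%%%%%%%%%%%%%%%%%%%%%%%%%%%
  9 ***********@@@%%%%%%%%@@@@@@@@@@%%%%%####%%%%%%%%%%%%%%#######%%%%%%%%%%%%%%%%%%%%%%%%%%%%%%%%%%%%%%%%%%%%%%%%%%%
 18 ++++++++++*%%%%%%%%%%@@@@%%%%%%%%%%%%##########################%%%%%%%%%%%%%%@@%%%%%%%%%%%%%%%%%%%%%%%%%%%%@@@@@@
 27 ++++++++++++++%%%%%@@@@@@@@@@@@@@@@%%%%%%%#####################%%%%%%%%%%%%%%%%%%%%%%%@@@@@@@@@@@@@@@@@@@@@@@@@@%
 36 ++++++++++++****%%#****###%%%%%%%%%%%##########################%%%%%%%%%%%%%%%%%%%%%@@@@@@@@@@@@@@@@%%%%%%%%%%%%%
 45 +++**************%@@@@%++++#%@@@%%%%%%%%%%%%#%%%%%%%%%%%%%%%%%%%@@@@@@@@@@@@@@@@@@@@@@@@@@@@@@@@@@@@@@@@@@@@@@@@@
 54 *******************@@@%+++==================================#%%%%%%%%%%@@@@@@@@@@@@@@@%%%%@%@@@@@@@@@@@@@@@@%%%%%
 63 *********************@@##%%%%%%%%%%%%%
[... 3496 characters left out ...]
+
333 .........+.........-++++........................................   ..     -++++   ....  :.             .+++++++++
342 ..................=*++++...................................               ++++++-                         -++++++
351 .... .   .......-======+:........    ......... . .                        ++++++++.                          ++++
360 ..        ....+@@@@@@%=+..... .                                           -+++++++++                           :+
369           ...---+++++...... ..                                               =+++++++-            .....          
378 .....      -=--=++:........                                                     +***+++.      ..........
```

```bash
python3 -c "
from workcell import job_done; print(job_done())"
```

```text
the job is handed in; nothing more can be done
None
```

The bin is pressed home square against the slab, all three clay offcuts are in it, and the job was handed in at about 51 s. The final wrist image put the bin rim on the slab's edge and the offcuts between its walls. The hand-in call returned no verdict. The gripper brushed a shelf slat once (about 11 N at the end of that move), and I did not re-check the vase, leaf dish and bowl at the end.

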